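# Load the label reader

### The job

Pull the label reader's tray fully out, move the white pot left in it from the last batch onto the middle of the cork mat, and stand every amber sample jar on the tray, each centred on a ring mark of its own (any ring), upright, its paper label squarely facing the scanner bar. Then slide the tray fully home and, with the tray home and every jar in its place, press the button on the reader's pod all the way down and let go (press again if a jar had been knocked away by then); leave the other glassware, the tin and the spatula where they are. If something is knocked out of place, put it right before finishing.

Things in the scene. Friction and masses are not known exactly. Their poses are not given: they have to be found in the camera images.
- reader: Label reader, fixed: grey base 150 x 310 x 10 mm; white scanner bar 70 mm high along its far side, front face (four dark windows) 43 mm from the origin towards +x; at its +y end a white pod 60 x 50 x 50 mm high with a push button. Origin: on the bench, under the middle of the ring marks' row when the tray is home. +x points to the scanner bar (away from the robot), z up.
- tray (a joint): Slide of the aluminium tray, m: 0 = fully home (at the scanner bar), 0.10 = fully out (along the reader's -x). Stays where left; about 3 N moves it. The tray: flat plate 101 x 310 mm, top 20 mm above the bench, from 60 mm before the ring marks' row to 41 mm behind it (+x), with a rim 4 mm thick and 12 mm high at its back and both ends, and a narrow front tongue with the handle.
- tray_grip (a point): Middle of the top edge of the tray's handle, moves with the tray: an upright grey fin, 12 mm thick (reader's x), 70 mm wide (y), top 76 mm above the bench and 56 mm above the tray. The ring marks' row is 95 mm behind it (+x). Axes as the reader's.
- mark0 (a point): Centre of ring mark 0 (of 4, in a row along y, 72 mm apart, from the reader's -y end) on the tray's top face, 20 mm above the bench, moves with the tray; a thin black ring 52 mm across. Axes as the reader's: +x towards the scanner bar.
- mark1 (a point): Centre of ring mark 1 (of 4, in a row along y, 72 mm apart, from the reader's -y end) on the tray's top face, 20 mm above the bench, moves with the tray; a thin black ring 52 mm across. Axes as the reader's: +x towards the scanner bar.
- mark2 (a point): Centre of ring mark 2 (of 4, in a row along y, 72 mm apart, from the reader's -y end) on the tray's top face, 20 mm above the bench, moves with the tray; a thin black ring 52 mm across. Axes as the reader's: +x towards the scanner bar.
- mark3 (a point): Centre of ring mark 3 (of 4, in a row along y, 72 mm apart, from the reader's -y end) on the tray's top face, 20 mm above the bench, moves with the tray; a thin black ring 52 mm across. Axes as the reader's: +x towards the scanner bar.
- scan (a joint): Travel of the push button, m: 0 = up, 0.006 = fully down (5 N); springs back.
- scan_top (a point): Middle of the push button's top face (round grey cap, 28 mm across, in a black housing on top of the reader's pod); pressed straight down.
- jar0: Sample jar 0 of up to 4 alike, may be absent: amber glass cylinder 46 mm across, 60 mm high with its black cap, 0.13 kg. Origin: centre of its underside; z up its axis; +x points out through the middle of the white paper label, which covers 80 degrees of its side, from 8 to 40 mm up. A white line on the cap runs from the middle towards the label.
- jar1: Sample jar 1 of up to 4 alike, may be absent: amber glass cylinder 46 mm across, 60 mm high with its black cap, 0.13 kg. Origin: centre of its underside; z up its axis; +x points out through the middle of the white paper label, which covers 80 degrees of its side, from 8 to 40 mm up. A white line on the cap runs from the middle towards the label.
- jar2: Sample jar 2 of up to 4 alike, may be absent: amber glass cylinder 46 mm across, 60 mm high with its black cap, 0.13 kg. Origin: centre of its underside; z up its axis; +x points out through the middle of the white paper label, which covers 80 degrees of its side, from 8 to 40 mm up. A white line on the cap runs from the middle towards the label.
- jar3: Sample jar 3 of up to 4 alike, may be absent: amber glass cylinder 46 mm across, 60 mm high with its black cap, 0.13 kg. Origin: centre of its underside; z up its axis; +x points out through the middle of the white paper label, which covers 80 degrees of its side, from 8 to 40 mm up. A white line on the cap runs from the middle towards the label.
- label0 (a point): Middle of jar 0's paper label, on its surface, 23 mm from the axis and 24 mm up.
- label1 (a point): Middle of jar 1's paper label, on its surface, 23 mm from the axis and 24 mm up.
- label2 (a point): Middle of jar 2's paper label, on its surface, 23 mm from the axis and 24 mm up.
- label3 (a point): Middle of jar 3's paper label, on its surface, 23 mm from the axis and 24 mm up.
- pot: Squat white plastic pot, 57 mm across, 55 mm high, closed; starts standing on the tray. Origin: centre of its underside.
- mat: Square cork mat, fixed, 120 x 120 x 5 mm. Origin: centre of its underside (its top is 5 mm above that).
- beaker: Bystander: small glass beaker, 54 mm across, 62 mm high. Origin: centre of its underside.
- tin: Bystander: adhesive tin, paper and orange with a brass rim, 84 mm across, 85 mm high. Origin: centre of its underside.
- dish: Bystander: flat glass dish, 94 mm across, 15 mm high. Origin: centre of its underside.
- spatula: Bystander: steel spatula, 170 mm long along its x, lying flat. Origin: under its middle.
- flask: Bystander: glass bottle with a blue cap, 72 mm across, 96 mm high. Origin: centre of its underside.
Not all that is in view belongs to the job. Leave any red or turquoise look-alike of the jar0 alone.

How it is judged:
By the outcome, as a careful person would: the job done as asked, in the order asked, and still so for the second after the job is handed in, with the robot touching nothing.
Of jar0, jar1, jar2, jar3 only 2 to 4 are there at a start; the rules pass over those that are not, and their reading is None.
At some moment in a run one of jar0, jar1, jar2, jar3, pot may be knocked a few centimetres aside while the robot is not near it.
It also fails if it takes over 210 s, if anything falls off the work surface, if the arm or the gripper's body presses on something with over 40 N, if the wrist force passes 120 N, or if a joint passes its speed limit or range.

### The arm

A 6-joint arm with a two-finger parallel gripper is mounted at the origin on the work surface. World frame = base frame: x ahead of the robot, y to its left, z up, the work surface at z = 0. Lengths are in mm, angles in rad, forces in N, time in s.
With the tool pointing down it reaches from about 325 to 900 mm from the base axis. Payload 3.5 kg.
Tool frame: the origin (TCP) lies at the very end of the fingers, on their centre line; the grasp point (between the pads) lies 19 mm behind it; z points along the fingers, y is the direction in which the jaws open and shut (so a half turn about z gives the same grasp; the last joint's range is limited). The gripper opens to 85 mm and grips with 20 to 120 N. Pads are 22 mm wide; open, the fingers measure 114 mm over their backs; the gripper's body (76 mm by 85 mm) begins 54 mm behind the grasp point. The pads swing forward as they close: fully open they stand 13 mm farther back than shut.
Start: joints at [1.034, 0.276, -0.026, 1.268, 0, 1.467], TCP at [262.707, 567.104, 231.313] pointing down, gripper open.
Joint ranges: [-3.12, 3.12], [-0.85, 1.88], [-1.08, 1.24], [-1.95, 2.15], [-1.57, 1.53], [-3.14, 3.14]. Speed limits (rad/s): [2.57, 2.57, 3.14, 3.14, 3.14, 3.14].

### API

Orientations are given as a unit quaternion [x, y, z, w].
In Python, from cell import status, viewer, workorder gives the robot as it stands.
- The arm moves only by the shell command python3 -m inch 'ROWS'. ROWS is JSON, a list of rows, each a list of 7 numbers: the shift along the world's x, y, z in m, then the turn, a rotation vector about the world's x, y, z in rad, then the opening, from 0 (shut) to 1 (fully open). In form: [[tx, ty, tz, wx, wy, wz, grip], ...]. A call has exactly 8 rows; each row shifts and turns the commanded pose from where the row before left it; what a row does not reach is not made up. A row lasts 1/10 s, in which the tool goes at most 50 mm and 8.59 degrees, less where a joint would pass 70% of its speed; a pose out of reach is approached as far as the arm can. A call is refused whole if a number of a shift passes 0.05 or a number of a turn 0.15, either way. A call with a gripper value outside its range is refused whole. The fingers move at their own pace and stop on an object; the grip force is fixed at half the most. Time passes only in rows, so rows that do not move let the fingers close, or fill a call up. It gives the time, the measured TCP pose, the force and the opening at its end, in the units of the state.
- status.sense(): the state, without advancing time (a new reading comes with each control period).
- viewer.snapshot(name): name is "scene" or "top" or "wrist"; returns a dict with "color" (480x640x3 uint8, red, green, blue), "camera_matrix" (3x3 intrinsics, pixels), "position" and "orientation" of the camera in the world. Camera axes: x right, y up, looking along -z (the intrinsics and any distortion apply to the point x, -y, -z); pixel columns grow to the right and rows downward; lengths in mm; the calibration is good to about 2 mm. The wrist camera is an equidistant fisheye: a pixel r from the principal point sees the ray r / f radians off the axis. A picture is of the moment at which its call begins. There is no depth.
- workorder.close_job(): hands the job in, once; it reports no verdict.
Trained networks look in the newest picture that a camera, given by its name, has taken for a name from the list of things; names that differ only in an ending like _2 or _b are one class to them, and where a whole thing is asked for, a point or a joint stands for the part that bears it (a point fixed in the world has none). Each returns a list of dicts, best first, with "conf" (0 to 1); they miss things now and then, are a little off and sometimes report something else, mostly with a low value. They report only what shows in the picture. A call takes as long as a camera call. They do not tell look-alikes from the thing itself.
- viewer.find_in(camera, query): "at" ([column, row] in pixels, amid what is visible of it).
The state is a dict: "t": time; "joints": joint angles; "qvel": joint speeds; "joint_torque": joint torques, N m; "tcp_pos": TCP position; "orientation": TCP orientation; "contact_force": force on the tool from outside, world axes, zero at the start; "wrist_torque": the same for the moment, N m; "opening": finger opening in mm.
Only numpy, scipy, OpenCV 4.12 (cv2) and the standard library are available. Lean on these libraries where they do the work, as an engineer would, in place of code of your own. Each camera call takes 0.05 s, during which the arm holds its last target.

## Working session

There is one attempt and no reset: what is moved stays moved. The work goes in short steps, Python scripts to look and compute and a shell command to move; the robot and the scene stay as the last step left them, time stands still between calls to the robot, and variables do not carry over. Pictures are saved under pics/ and viewed, and the job is handed in when it is done.

```bash
ls; mkdir -p pics
python3 - <<'E'
from cell import status, viewer
import cv2
s=status.sense(); print(s)
for n in ("scene","top","wrist"):
    d=viewer.snapshot(n); cv2.imwrite(f"pics/a_{n}.png",d["color"][:,:,::-1]); print(n,d["camera_matrix"],d["position"],d["orientation"],[k for k in d])
E
```

```text
pics
{'t': 0.0, 'joints': array([ 1.03356452e+00,  2.77168727e-01, -2.79385799e-02,  1.26797939e+00,
       -1.64297471e-05,  1.46742029e+00]), 'qvel': array([ 0.00022074, -0.00139779,  0.00020221, -0.00112136, -0.00070698,
       -0.00021302]), 'joint_torque': array([ 2.20907186e-04, -4.45509696e+01,  2.95200706e+01,  1.65242812e-02,
       -1.46749417e-04, -3.65414621e-06]), 'tcp_pos': array([262.32138253, 566.40453255, 230.11033019]), 'orientation': array([ 2.15230379e-01,  9.76562631e-01, -1.08952553e-03, -3.52769676e-04]), 'contact_force': array([-0.14652051, -0.58403446, -0.43316488]), 'wrist_torque': array([ 0.04207832, -0.0070805 , -0.05182186]), 'opening': 85.71325283544128}
scene [[517.25602955   0.         314.22376224]
 [  0.         517.25602955 241.03486704]
 [  0.           0.           1.        ]] [1000.13316047 -554.76305803 1036.60098691] [0.30235204 0.11799209 0.36093454 0.87429249] ['color', 'camera_matrix', 'position', 'orientation']
top [[492.28740414   0.         313.92966547]
 [  0.         492.28740414 241.32208864]
 [  0.           0.           1.        ]] [ 342.64859974   12.07019647 1351.39115971] [ 0.02425507 -0.04368079 -0.70505205  0.70739331] ['color', 'camera_matrix', 'position', 'orientation']
wrist [[371.64829954   0.         315.35845965]
 [  0.         371.64829954 240.41088641]
 [  0.           0.           1.        ]] [191.57861447 598.68854464 372.73700979] [-0.12758582 -0.08054893  0.53210933  0.83312267] ['color', 'camera_matrix', 'position', 'orientation']
```

View pics/a_scene.png

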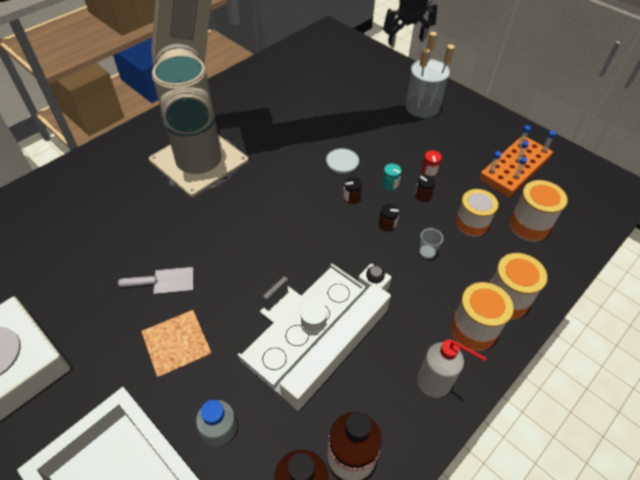

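View pics/a_top.png

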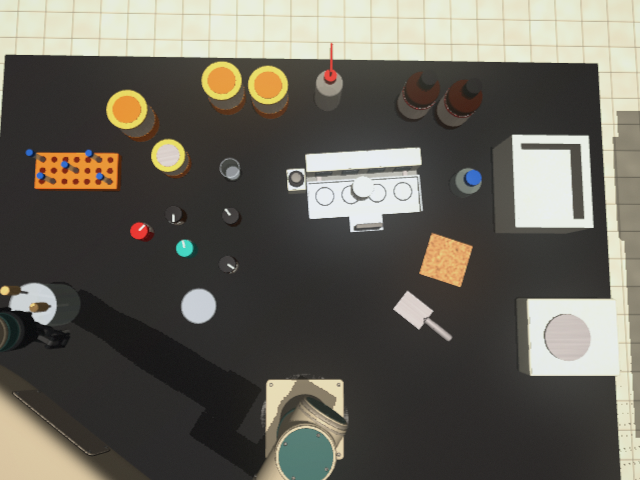

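View pics/a_wrist.png

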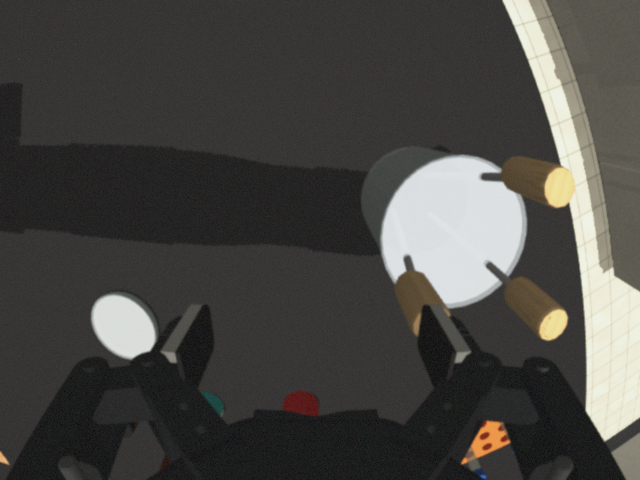

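The top view shows three jars with black caps at (175,215), (231,215) and (229,265). The look-alikes are the red jar at (140,231) and the turquoise jar at (184,248). The pot is at (362,187) and the mat at (446,260).

```bash
cat > h.py <<'E'
import numpy as np, cv2
from scipy.spatial.transform import Rotation as R
from cell import status, viewer
F=np.diag([1.,-1.,-1.])
def ray(d,uv,fish=False):
    K=d["camera_matrix"]; x=(uv[0]-K[0,2])/K[0,0]; y=(uv[1]-K[1,2])/K[1,1]
    if fish:
        r=np.hypot(x,y); v=np.array([x/r*np.sin(r),y/r*np.sin(r),np.cos(r)]) if r>1e-9 else np.array([0,0,1.])
    else: v=np.array([x,y,1.])
    return R.from_quat(d["orientation"]).apply(F@v)
def onz(d,uv,z,fish=False):
    v=ray(d,uv,fish); p=d["position"]; return (p+v*(z-p[2])/v[2])[:2]
def proj(d,P,fish=False):
    c=F@R.from_quat(d["orientation"]).inv().apply(np.asarray(P,float)-d["position"])
    K=d["camera_matrix"]
    if fish:
        r=np.hypot(c[0],c[1]); th=np.arctan2(r,c[2]); q=c[:2]/max(r,1e-9)*th
    else: q=c[:2]/c[2]
    return np.array([q[0]*K[0,0]+K[0,2],q[1]*K[1,1]+K[1,2]])
def crop(d,x0,y0,w,h,s,name):
    cv2.imwrite("pics/"+name,cv2.resize(d["color"][y0:y0+h,x0:x0+w,::-1],None,fx=s,fy=s,interpolation=cv2.INTER_CUBIC))
E
python3 - <<'E'
from h import *
Z={"jar0":60,"pot":55,"mat":5,"mark0":20,"mark1":20,"mark2":20,"mark3":20,"tray_grip":76,"scan_top":60,"label0":24,"reader":0,"beaker":30,"tin":42,"dish":8,"spatula":3,"flask":48}
for n in ("top","scene"):
    d=viewer.snapshot(n)
    for q,z in Z.items():
        r=viewer.find_in(n,q)
        print(n,q,[(np.round(e["at"]).astype(int).tolist(),round(e["conf"],2),np.round(onz(d,e["at"],z)).tolist()) for e in r[:7]])
    if n=="top":
        crop(d,120,190,130,90,6,"b_jars.png"); crop(d,280,140,150,100,5,"b_tray.png")
    else:
        crop(d,320,140,140,120,5,"b_sj.png"); crop(d,230,250,170,150,4,"b_st.png")
E
```

```text
top jar0 [([188, 251], 0.86, [440.0, 307.0]), ([230, 264], 0.78, [407.0, 196.0]), ([177, 212], 0.73, [543.0, 338.0]), ([141, 232], 0.71, [491.0, 429.0]), ([229, 216], 0.6, [534.0, 201.0])]
top pot [([360, 189], 0.84, [610.0, -146.0]), ([172, 158], 0.32, [689.0, 356.0])]
top mat [([443, 261], 0.92, [419.0, -381.0])]
top mark0 [([367, 199], 0.85, [589.0, -170.0]), ([176, 214], 0.21, [543.0, 350.0])]
top mark1 [([367, 199], 0.85, [589.0, -170.0]), ([176, 214], 0.21, [543.0, 350.0])]
top mark2 [([367, 199], 0.85, [589.0, -170.0]), ([176, 214], 0.21, [543.0, 350.0])]
top mark3 [([367, 199], 0.85, [589.0, -170.0]), ([176, 214], 0.21, [543.0, 350.0])]
top tray_grip [([231, 265], 0.68, [403.0, 192.0]), ([367, 201], 0.57, [574.0, -163.0]), ([229, 217], 0.25, [529.0, 200.0])]
top scan_top []
top label0 [([186, 252], 0.85, [441.0, 319.0]), ([232, 217], 0.82, [535.0, 197.0]), ([145, 228], 0.82, [505.0, 430.0]), ([177, 214], 0.79, [544.0, 346.0]), ([229, 263], 0.75, [410.0, 203.0])]
top reader [([358, 183], 0.94, [639.0, -148.0]), ([366, 201], 0.35, [587.0, -170.0]), ([228, 215], 0.32, [544.0, 21
[... 810 characters left out ...]
, -176.0])]
scene mark3 [([290, 318], 0.69, [568.0, -176.0])]
scene tray_grip [([289, 320], 0.74, [595.0, -203.0]), ([430, 245], 0.31, [684.0, 170.0])]
scene scan_top []
scene label0 [([392, 214], 0.83, [534.0, 220.0]), ([352, 189], 0.72, [402.0, 213.0]), ([390, 180], 0.67, [454.0, 311.0]), ([426, 191], 0.66, [546.0, 350.0]), ([434, 161], 0.62, [494.0, 458.0])]
scene reader [([313, 341], 0.88, [637.0, -174.0])]
scene beaker [([430, 241], 0.75, [662.0, 214.0])]
scene tin [([476, 213], 0.76, [693.0, 361.0])]
scene dish []
scene spatula [([166, 283], 0.96, [285.0, -312.0]), ([290, 319], 0.45, [562.0, -172.0])]
scene flask [([217, 419], 0.67, [640.0, -437.0]), ([477, 211], 0.55, [694.0, 363.0])]
```

View pics/b_jars.png

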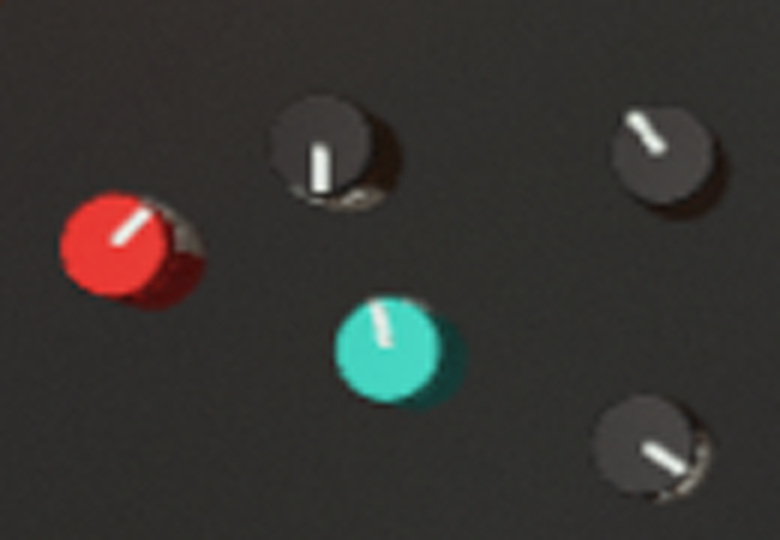

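View pics/b_tray.png

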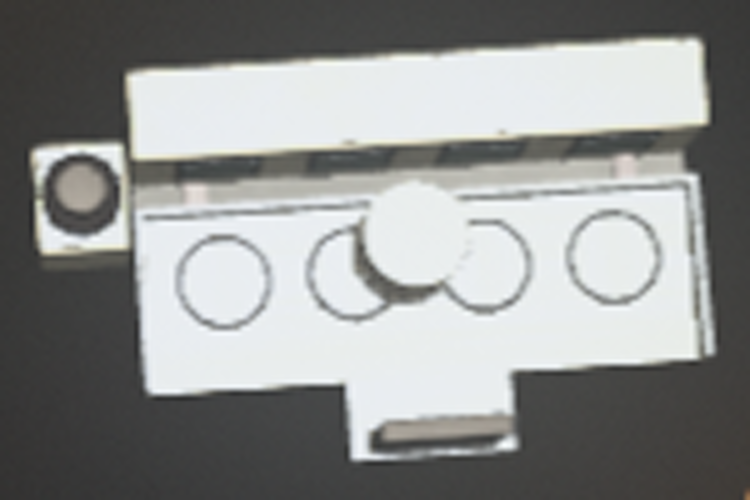

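View pics/b_sj.png

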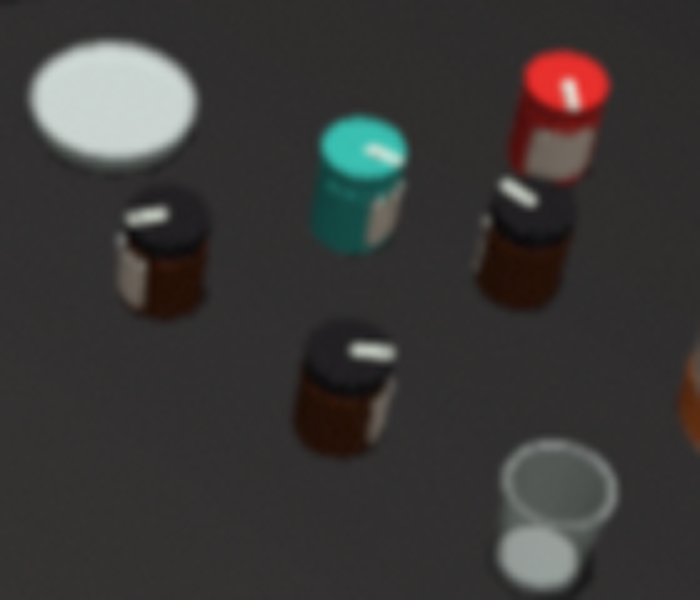

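View pics/b_st.png

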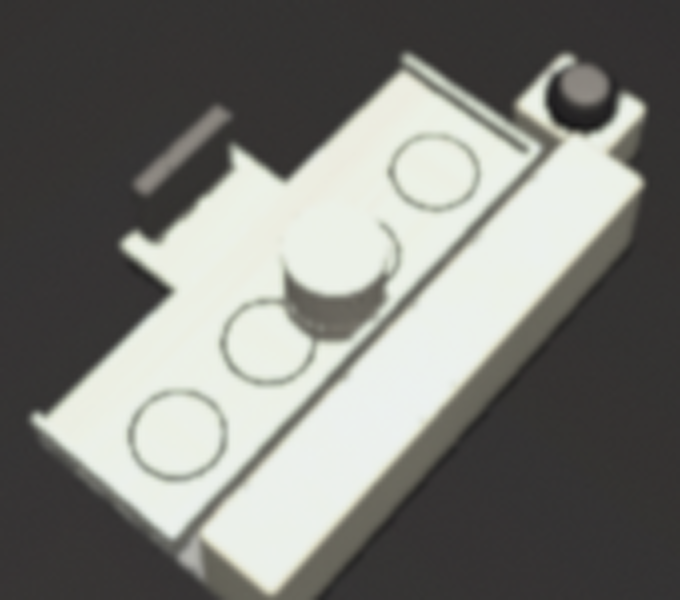

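Run:
```python
from h import *
dt=viewer.snapshot("top"); ds=viewer.snapshot("scene")
def U(o,s,c): return (o[0]+(c[0]+.5)/s-.5,o[1]+(c[1]+.5)/s-.5)
T=lambda c:U((120,190),6,c); Y=lambda c:U((280,140),5,c); S=lambda c:U((320,140),5,c); V=lambda c:U((230,250),4,c)
def p(n,d,uv,z): a=onz(d,uv,z); print(n,np.round(a,1)); return a
for n,c,l in (("A",(320,144),(320,190)),("B",(662,154),(632,117)),("C",(643,444),(684,470))):
    a=p(n+" top",dt,T(c),60); b=onz(dt,T(l),60); print("  yaw",np.degrees(np.arctan2(*(b-a)[::-1])))
for n,c,l in (("A",(533,208),(502,185)),("B",(350,357),(395,352)),("C",(167,217),(128,217))):
    a=p(n+" scene",ds,S(c),60); b=onz(ds,S(l),60); print("  yaw",np.degrees(np.arctan2(*(b-a)[::-1])))
for n,c in zip("m3 m2 m1 m0".split(),((224,282),(355,275),(485,266),(614,257))): p(n,dt,Y(c),20)
for n,c in zip("m3 m2 m1 m0".split(),((435,172),(350,255),(268,342),(178,434))): p(n+" sc",ds,V(c),20)
p("grip",dt,Y((443,426)),76);p("grip sc",ds,V((183,150)),76)
p("gripL",dt,Y((385,431)),76);p("gripR",dt,Y((510,421)),76)
p("gripL s",ds,V((223,112)),76);p("gripR s",ds,V((140,187)),76)
p("pot",dt,Y((414,234)),55);p("pot sc",ds,V((334,247)),55)
p("bar front bottom-edge top L",dt,Y((133,158)),70);p("R",dt,Y((703,123)),70)
p("bar s",ds,V((203,543)),70);p("bar s",ds,V((572,143)),70)
p("btn",dt,Y((81,186)),62);p("btn s",ds,V((585,84)),62)
m=viewer.find_in("top","mat")[0]["at"]; p("mat",dt,m,5)
g=dt["color"][225:295,410:480]; hsv=cv2.cvtColor(g,cv2.COLOR_RGB2HSV); mk=cv2.inRange(hsv,(5,60,80),(25,255,255)); r=cv2.minAreaRect(cv2.findNonZero(mk)); print(r); p("mat",dt,(410+r[0][0],225+r[0][1]),5)
g=ds["color"][300:385,130:225]; hsv=cv2.cvtColor(g,cv2.COLOR_RGB2HSV); mk=cv2.inRange(hsv,(5,60,80),(25,255,255)); M=cv2.moments(mk); p("mat s",ds,(130+M["m10"]/M["m00"],300+M["m01"]/M["m00"]),5)
print(np.degrees(R.from_quat(status.sense()["orientation"]).as_matrix()[:2,1]), status.sense()["t"])
```

```text
A top [538.8 347.8]
  yaw -178.32350531443757
B top [535.3 198.5]
  yaw 39.414965255409655
C top [407.8 204.4]
  yaw -122.05515584409154
A scene [542.6 345.8]
  yaw 174.8854190368118
B scene [541.2 196.2]
  yaw 53.47426263504634
C scene [411.  203.4]
  yaw -134.70312305558207
m3 [596.2 -52.9]
m2 [ 600.6 -125. ]
m1 [ 606.2 -196.8]
m0 [ 611.7 -268.3]
m3 sc [598.8 -51.5]
m2 sc [ 602.5 -125.4]
m1 sc [ 608.8 -195.7]
m0 sc [ 613.9 -267. ]
grip [ 509.9 -165.1]
grip sc [ 513.4 -166.9]
gripL [ 507.  -134.6]
gripR [ 512.7 -200.4]
gripL s [ 510.7 -134.1]
gripR s [ 514.4 -199.5]
pot [ 616.4 -153.3]
pot sc [ 606.6 -142.8]
bar front bottom-edge top L [653.   -2.2]
R [ 674.7 -306.7]
bar s [ 683.5 -311.2]
bar s [659.5  -8.4]
btn [639.5  25.4]
btn s [635.7  31.9]
mat [ 421.7 -393.6]
((35.73131561279297, 34.259788513183594), (44.741249084472656, 44.323665618896484), 17.354022979736328)
mat [ 424.5 -388.8]
mat s [ 428.6 -390.4]
[24.08383103 51.98822398] 2.0
```

Of the five look-alike objects, the three with black caps are the amber jars: A (175,215), B (231,215) and C (229,265). The crop shows the ones at (140,231) and (184,248) are red and turquoise, so I'll leave them alone. The tray is about 19 mm out. I'll go to the handle first.

```bash
python3 -m inch '[[0.0156,-0.0458,0,0,0,-0.133,1],[0.0156,-0.0458,0,0,0,-0.133,1],[0.0156,-0.0458,0,0,0,-0.133,1],[0.0156,-0.0458,0,0,0,-0.133,1],[0.0156,-0.0458,0,0,0,-0.133,1],[0.0156,-0.0458,0,0,0,-0.133,1],[0.0156,-0.0458,0,0,0,-0.133,1],[0.0156,-0.0458,0,0,0,-0.133,1]]'; python3 -m inch '[[0.0156,-0.0458,0,0,0,0,1],[0.0156,-0.0458,0,0,0,0,1],[0.0156,-0.0458,0,0,0,0,1],[0.0156,-0.0458,0,0,0,0,1],[0.0156,-0.0458,0,0,0,0,1],[0.0156,-0.0458,0,0,0,0,1],[0.0156,-0.0458,0,0,0,0,1],[0.0156,-0.0458,0,0,0,0,1]]'
python3 - <<'E'
from h import *
s=status.sense(); print(s["tcp_pos"],s["t"],R.from_quat(s["orientation"]).as_matrix()[:,1])
d=viewer.snapshot("wrist"); cv2.imwrite("pics/c_w.png",d["color"][:,:,::-1])
for P in ((511.5,-166,76),(511.5,-134,76),(514,-200,76)): print(proj(d,P,True))
E
```

```text
t: 2.8
tcp_pos: [387.8, 199.0, 231.7]
orientation: [0.683, 0.731, 0.001, 0.0]
contact_force: [0.7, 0.4, -0.2]
opening: 85.5
t: 3.6
tcp_pos: [512.7, -167.8, 231.5]
orientation: [0.681, 0.732, 0.0, 0.0]
contact_force: [0.5, 0.2, -0.3]
opening: 85.5
[ 512.66516788 -167.84828249  231.54468151] 3.6 [9.97372350e-01 7.24422381e-02 7.19055500e-04]
[316.03803217 218.72043884]
[318.91010334 180.43125199]
[316.07085919 257.53922288]
```

View pics/c_w.png

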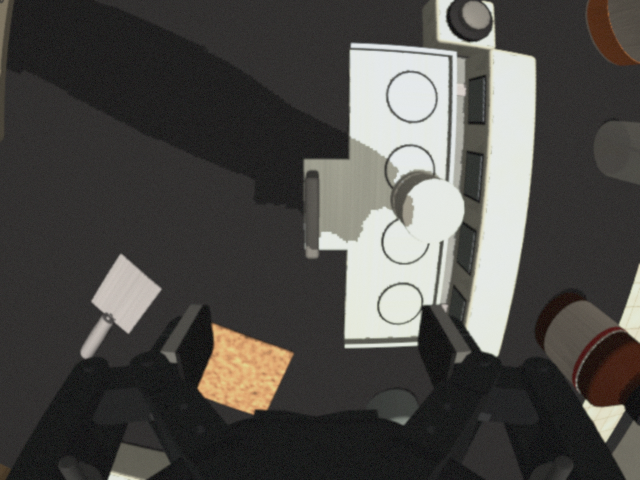

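```bash
python3 -m inch '[[-0.002,0.002,-0.038,0,0,0,1],[0,0,-0.038,0,0,0,1],[0,0,-0.038,0,0,0,1],[0,0,-0.038,0,0,0,1],[0,0,-0.038,0,0,0,1],[0,0,0,0,0,0,0],[0,0,0,0,0,0,0],[0,0,0,0,0,0,0]]'; python3 -m inch '[[0,0,0,0,0,0,0],[0,0,0,0,0,0,0],[0,0,0,0,0,0,0],[0,0,0,0,0,0,0],[0,0,0,0,0,0,0],[0,0,0,0,0,0,0],[0,0,0,0,0,0,0],[0,0,0,0,0,0,0]]'
python3 - <<'E'
from h import *
d=viewer.snapshot("top");  crop(d,280,130,150,120,5,"d_t.png")
E
```

```text
t: 4.45
tcp_pos: [512.3, -164.5, 43.6]
orientation: [0.681, 0.732, 0.001, 0.002]
contact_force: [0.2, -0.3, -0.4]
opening: 44.0
t: 5.25
tcp_pos: [511.5, -164.4, 43.4]
orientation: [0.681, 0.732, 0.0, 0.001]
contact_force: [-1.3, -0.9, 5.7]
opening: 11.2
```

View pics/d_t.png

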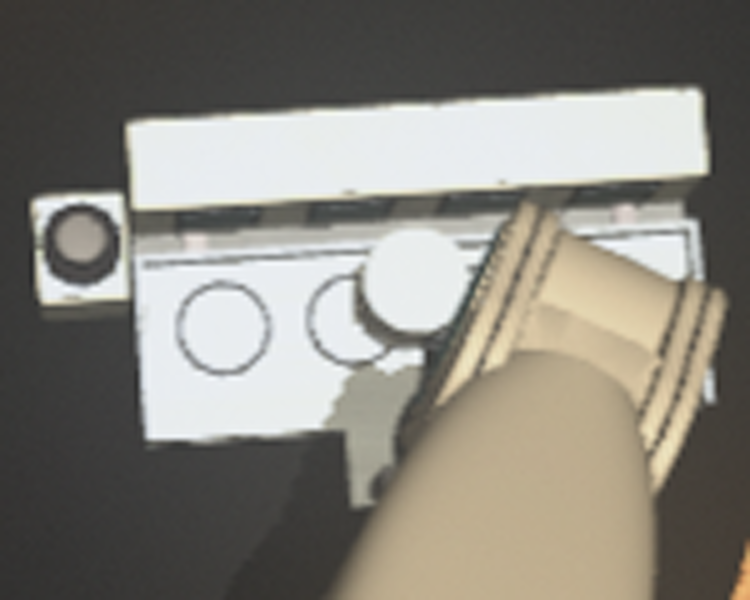

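```bash
python3 -m inch '[[-0.003,-0.0002,0,0,0,0,0],[-0.007,-0.0005,0,0,0,0,0],[-0.01,-0.0007,0,0,0,0,0],[-0.012,-0.0009,0,0,0,0,0],[-0.012,-0.0009,0,0,0,0,0],[-0.012,-0.0009,0,0,0,0,0],[-0.01,-0.0007,0,0,0,0,0],[-0.004,-0.0003,0,0,0,0,0]]';python3 -m inch '[[-0.003,-0.0002,0,0,0,0,0],[-0.003,-0.0002,0,0,0,0,0],[-0.002,-0.0001,0,0,0,0,0],[-0.002,-0.0001,0,0,0,0,0],[-0.002,-0.0001,0,0,0,0,0],[0,0,0,0,0,0,0],[0,0,0,0,0,0,0],[0,0,0,0,0,0,0]]'
```

```text
t: 6.1
tcp_pos: [441.6, -169.5, 43.3]
orientation: [0.681, 0.732, 0.001, 0.002]
contact_force: [2.6, 2.3, 7.7]
opening: 11.0
t: 6.9
tcp_pos: [430.0, -170.3, 43.3]
orientation: [0.681, 0.732, 0.001, 0.002]
contact_force: [1.1, 1.4, 10.5]
opening: 11.1
```

Moved 81.5 mm and there's no stop force yet, so I'll continue until it reaches the stop.

```bash
python3 -m inch '[[-0.002,-0.0001,0,0,0,0,0],[-0.002,-0.0001,0,0,0,0,0],[-0.001,-0.0001,0,0,0,0,0],[0,0,0,0,0,0,0],[0,0,0,0,0,0,0],[0,0,0,0,0,0,0],[0,0,0,0,0,0,0],[0,0,0,0,0,0,0]]'
```

```text
t: 7.7
tcp_pos: [425.3, -170.7, 43.3]
orientation: [0.681, 0.732, 0.001, 0.002]
contact_force: [2.0, 1.5, 10.1]
opening: 11.3
```

```bash
python3 -m inch '[[-0.002,-0.0001,0,0,0,0,0],[-0.002,-0.0001,0,0,0,0,0],[-0.002,-0.0001,0,0,0,0,0],[0,0,0,0,0,0,0],[0,0,0,0,0,0,0],[0,0,0,0,0,0,0],[0,0,0,0,0,0,0],[0,0,0,0,0,0,0]]'
```

```text
t: 8.5
tcp_pos: [425.5, -170.7, 43.4]
orientation: [0.68, 0.733, 0.006, 0.006]
contact_force: [19.9, 4.4, -6.5]
opening: 11.4
```

Run:
```python
from h import *
d=viewer.snapshot("scene");  crop(d,220,230,180,170,4,"e_s.png")
s=status.sense(); print(s["joint_torque"])
```

```text
[ -5.46836928 -32.9932344   16.01057947   4.03023541  -2.99555898
  -0.08749316]
```

View pics/e_s.png

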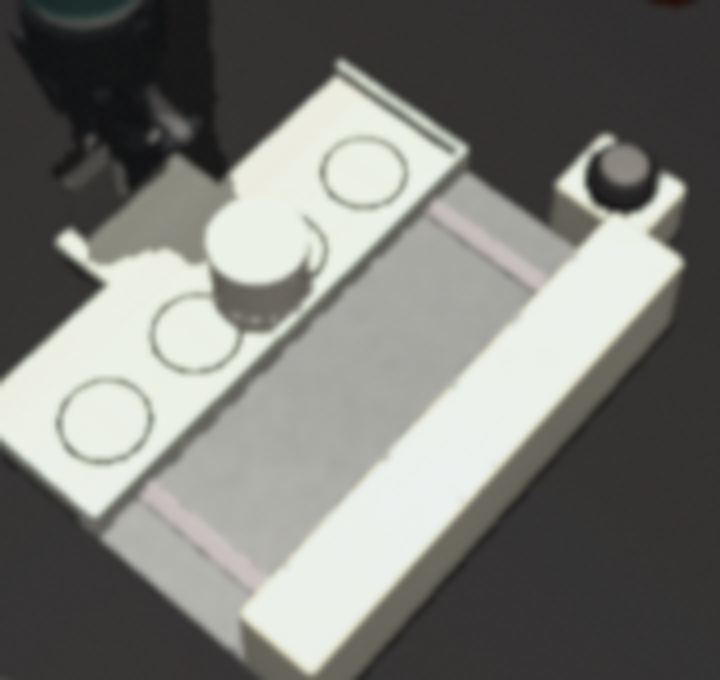

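```bash
python3 -m inch '[[0.003,0.0002,0,0,0,0,0],[0.0025,0.0002,0,0,0,0,0],[0,0,0,0,0,0,0],[0,0,0,0,0,0,1],[0,0,0,0,0,0,1],[0,0,0,0,0,0,1],[0,0,0,0,0,0,1],[0,0,0,0,0,0,1]]'; python3 -m inch '[[0,0,0.02,0,0,0,1],[0,0,0.03,0,0,0,1],[0,0,0.04,0,0,0,1],[0,0,0.05,0,0,0,1],[0,0,0.05,0,0,0,1],[0,0,0,0,0,0,1],[0,0,0,0,0,0,1],[0,0,0,0,0,0,1]]'
python3 - <<'E'
from h import *
d=viewer.snapshot("wrist"); cv2.imwrite("pics/f_w.png",d["color"][:,:,::-1])
d=viewer.snapshot("scene");  crop(d,200,220,200,180,4,"f_s.png")
d=viewer.snapshot("top");  crop(d,270,130,170,120,4.7,"f_t.png")
E
```

```text
t: 9.35
tcp_pos: [422.3, -169.5, 41.0]
orientation: [0.681, 0.732, -0.0, -0.0]
contact_force: [0.1, 0.3, -0.2]
opening: 82.1
t: 10.15
tcp_pos: [421.9, -169.2, 230.0]
orientation: [0.681, 0.732, -0.0, -0.001]
contact_force: [-0.7, -0.9, -0.6]
opening: 86.0
```

View pics/f_w.png

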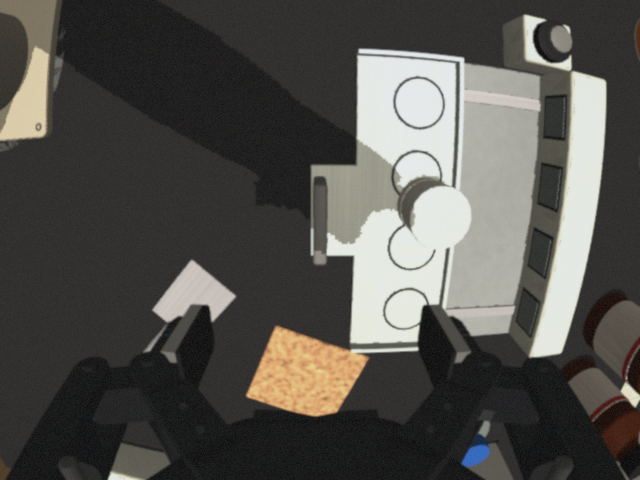

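View pics/f_s.png

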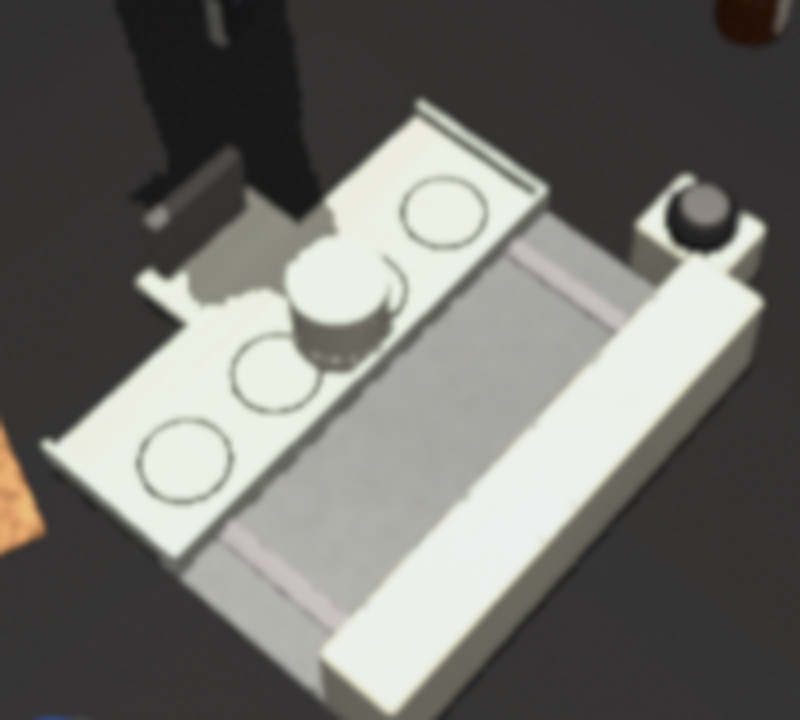

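View pics/f_t.png

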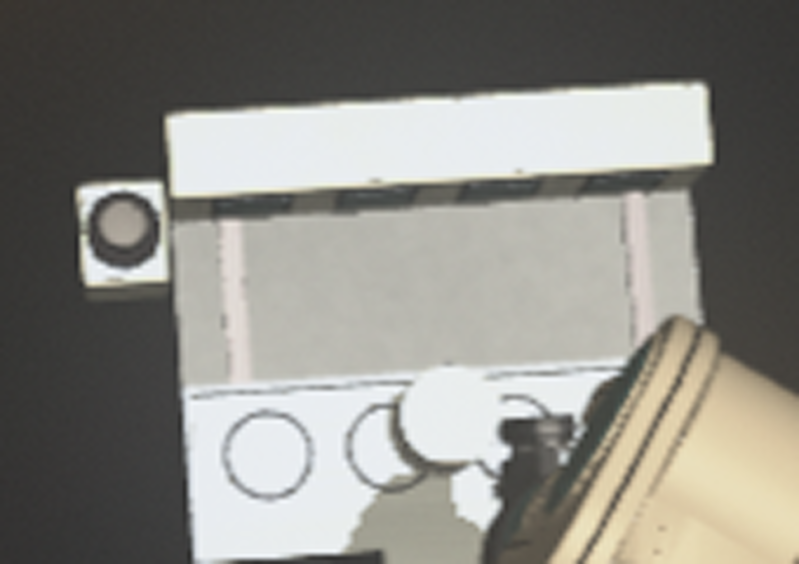

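Run:
```python
from h import *
w=viewer.snapshot("wrist");t=viewer.snapshot("top");s=viewer.snapshot("scene")
def U(o,k,c): return (o[0]+(c[0]+.5)/k-.5,o[1]+(c[1]+.5)/k-.5)
S=lambda c:U((200,220),4,c); T=lambda c:U((270,130),4.7,c)
p=lambda n,*a:print(n,np.round(a,1).tolist())
p("pot",onz(w,(441.5,217),75,1),onz(s,S((338,280)),75),onz(t,T((449,416)),75))
p("m3",onz(w,(419,103),20,1),onz(s,S((444,213)),20),onz(t,T((268,455)),20))
p("m1",onz(w,(411.5,245),20,1)); 
p("m0",onz(w,(406.5,309),20,1),onz(s,S((185,460)),20))
p("fin",onz(w,(320,221),76,1))
p("mat",onz(w,(307,371),5,1))
for z in (62,66,70): p("btn%d"%z,onz(w,(557,41),z,1),onz(s,S((705,204)),z),onz(t,T((124,222)),z))
for z in (0,10): p("window base? bar edge top front",onz(s,S((325,655)),70),onz(s,S((695,258)),70))
```

```text
pot [[526.3, -156.4], [531.2, -157.3], [527.6, -157.3]]
m3 [[509.8, -58.6], [514.6, -57.8], [512.1, -59.0]]
m1 [[519.4, -199.9]]
m0 [[526.0, -272.8], [529.8, -273.0]]
fin [[423.1, -168.0]]
mat [[423.7, -373.8]]
btn62 [[635.0, 25.2], [635.7, 31.9], [639.4, 24.9]]
btn66 [[632.2, 23.7], [637.2, 29.5], [638.4, 24.8]]
btn70 [[629.3, 22.2], [638.7, 27.1], [637.5, 24.8]]
window base? bar edge top front [[681.2, -307.8], [658.5, -4.7]]
window base? bar edge top front [[681.2, -307.8], [658.5, -4.7]]
```

```bash
python3 -m inch '[[0.036,0.004,0,0,0,0,1],[0.036,0.004,0,0,0,0,1],[0.0345,0.004,-0.02,0,0,0,1],[0,0,-0.035,0,0,0,1],[0,0,-0.035,0,0,0,1],[0,0,-0.035,0,0,0,1],[0,0,-0.035,0,0,0,1],[0,0,-0.027,0,0,0,1]]'; python3 -m inch '[[0,0,0,0,0,0,1],[0,0,0,0,0,0,0],[0,0,0,0,0,0,0],[0,0,0,0,0,0,0],[0,0,0,0,0,0,0],[0,0,0,0,0,0,0],[0,0,0,0,0,0,0],[0,0,0,0,0,0,0]]'
```

```text
t: 11.25
tcp_pos: [527.9, -157.0, 41.6]
orientation: [0.681, 0.732, -0.001, -0.001]
contact_force: [0.1, -0.4, -0.3]
opening: 85.0
t: 12.05
tcp_pos: [530.9, -158.5, 46.6]
orientation: [0.681, 0.732, 0.001, 0.002]
contact_force: [-1.1, -0.4, 6.3]
opening: 54.2
```

```bash
python3 -m inch '[[0,0,0.015,0,0,0,0],[0,0,0.03,0,0,0,0],[0,0,0.035,0,0,0,0],[-0.02,-0.044,0,0,0,0,0],[-0.02,-0.044,0,0,0,0,0],[-0.02,-0.044,0,0,0,0,0],[-0.02,-0.044,0,0,0,0,0],[-0.02,-0.044,0,0,0,0,0]]'; python3 -m inch '[[-0.005,-0.012,0,0,0,0,0],[0,0,0,0,0,0,0],[0,0,0,0,0,0,0],[0,0,0,0,0,0,0],[0,0,0,0,0,0,0],[0,0,0,0,0,0,0],[0,0,0,0,0,0,0],[0,0,0,0,0,0,0]]'
python3 - <<'E'
from h import *
d=viewer.snapshot("wrist"); cv2.imwrite("pics/g_w.png",d["color"][:,:,::-1])
d=viewer.snapshot("scene"); crop(d,100,230,200,150,4,"g_s.png")
E
```

```text
t: 12.85
tcp_pos: [428.7, -379.5, 125.1]
orientation: [0.681, 0.733, 0.0, 0.001]
contact_force: [0.7, 0.2, -1.2]
opening: 54.7
t: 13.65
tcp_pos: [424.5, -389.3, 124.3]
orientation: [0.681, 0.733, 0.0, -0.0]
contact_force: [-0.5, 0.6, -1.2]
opening: 54.2
```

View pics/g_w.png

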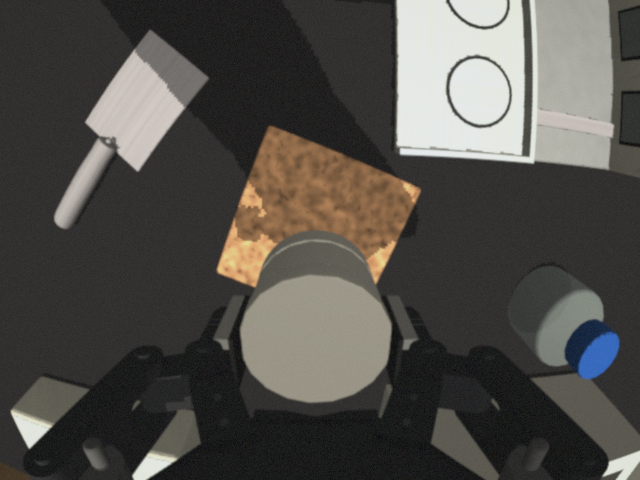

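View pics/g_s.png

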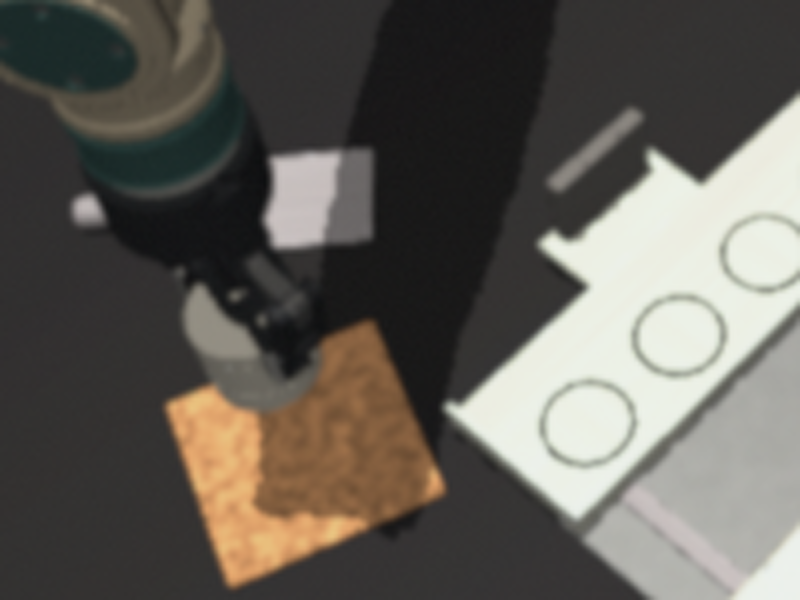

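```bash
python3 -m inch '[[0.001,0,-0.015,0,0,0,0],[0,0,-0.025,0,0,0,0],[0,0,-0.025,0,0,0,0],[0,0,-0.015,0,0,0,0],[0,0,-0.008,0,0,0,0],[0,0,-0.003,0,0,0,0],[0,0,0,0,0,0,0],[0,0,0,0,0,0,0]]'
```

```text
t: 14.55
tcp_pos: [426.0, -390.5, 34.1]
orientation: [0.681, 0.732, -0.0, 0.001]
contact_force: [0.3, -0.6, -0.0]
opening: 54.6
```

```bash
python3 -m inch '[[0,0,-0.0015,0,0,0,0],[0,0,-0.0015,0,0,0,0],[0,0,0,0,0,0,0],[0,0,0,0,0,0,0],[0,0,0,0,0,0,0],[0,0,0,0,0,0,0],[0,0,0,0,0,0,0],[0,0,0,0,0,0,0]]'
python3 - <<'E'
from h import *
d=viewer.snapshot("scene"); crop(d,100,230,200,150,4,"h_s.png")
E
```

```text
t: 15.35
tcp_pos: [426.0, -390.5, 31.6]
orientation: [0.681, 0.732, -0.0, 0.001]
contact_force: [-1.7, -0.0, 5.8]
opening: 54.2
```

View pics/h_s.png

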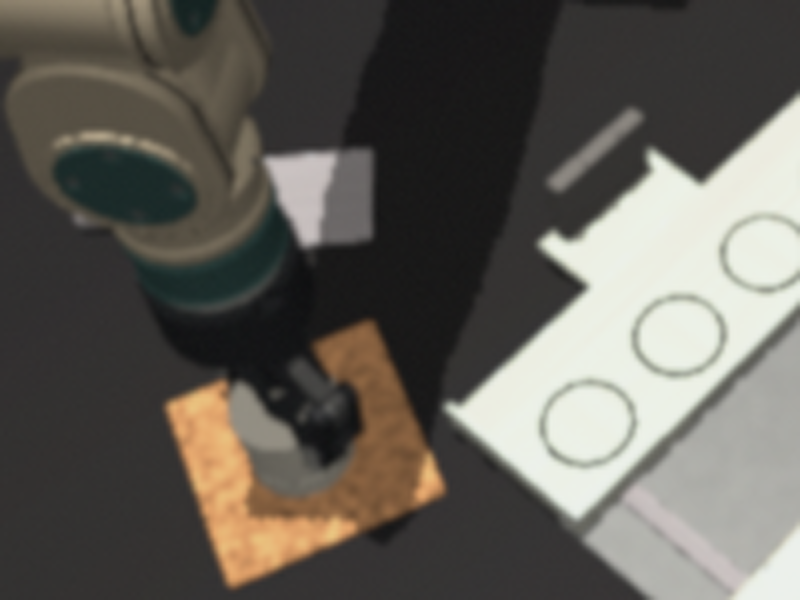

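```bash
python3 -m inch '[[0,0,0,0,0,0,1],[0,0,0,0,0,0,1],[0,0,0,0,0,0,1],[0,0,0.003,0,0,0,1],[0,0,0.03,0,0,0,1],[0,0,0.045,0,0,0,1],[0,0,0.05,0,0,0,1],[0,0.03,0.04,0,0,0,1]]'; python3 -m inch '[[0,0.05,0,0,0,0,1],[0,0.05,0,0,0,0,1],[0,0.05,0,0,0,0,1],[0,0.05,0,0,0,0,1],[0,0.05,0,0,0,0,1],[0,0.05,0,0,0,0,1],[0,0.05,0,0,0,0,1],[0,0.05,0,0,0,0,1]]'
python3 - <<'E'
from h import *
d=viewer.snapshot("top"); crop(d,290,130,200,180,4,"i_t.png"); crop(d,120,140,170,190,4,"i_j.png")
d=viewer.snapshot("scene"); crop(d,130,300,100,80,8,"i_s.png")
E
```

```text
t: 16.2
tcp_pos: [426.5, -362.9, 201.6]
orientation: [0.682, 0.731, -0.001, 0.003]
contact_force: [1.3, 0.4, 0.4]
opening: 85.1
t: 17.0
tcp_pos: [424.9, 42.2, 198.7]
orientation: [0.681, 0.732, 0.0, 0.0]
contact_force: [0.1, 0.3, -0.0]
opening: 85.3
```

View pics/i_t.png

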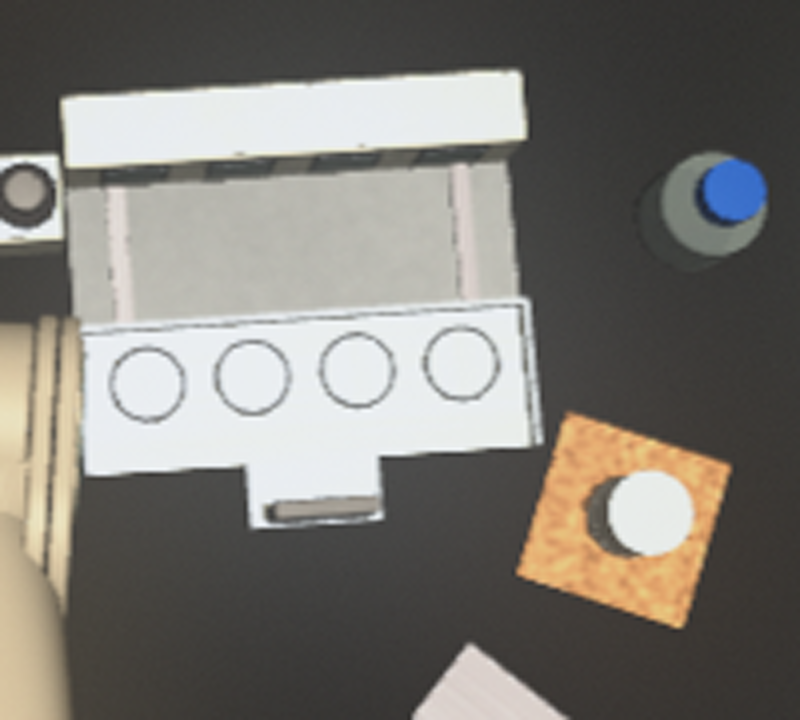

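View pics/i_s.png

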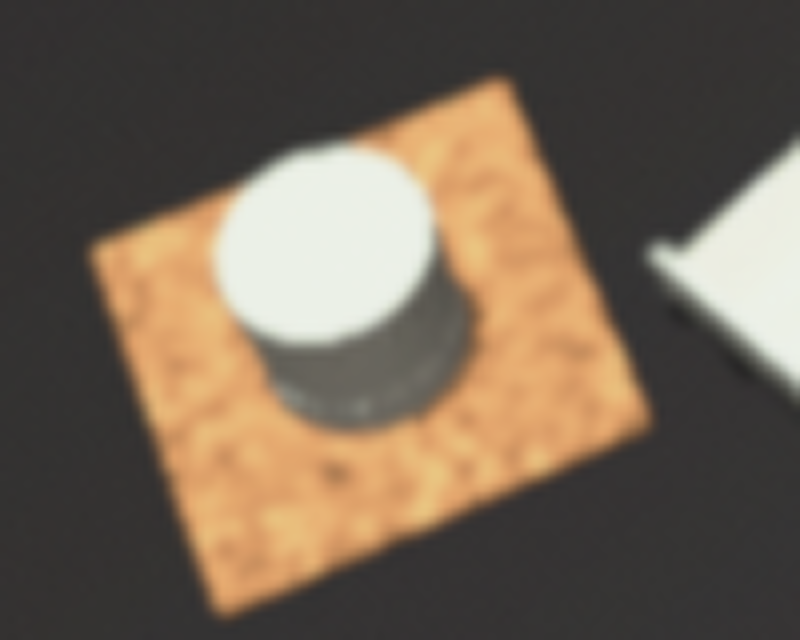

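View pics/i_j.png

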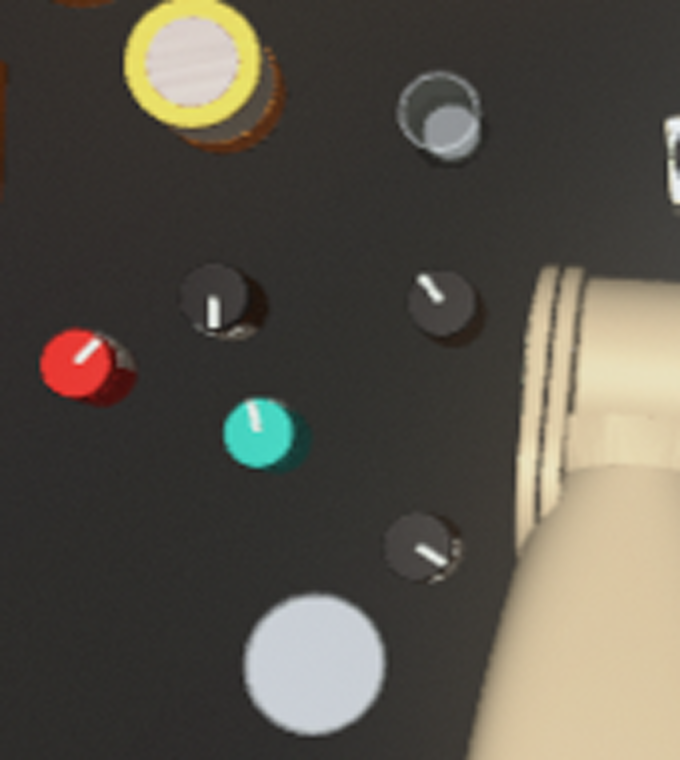

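Run:
```python
from h import *
t=viewer.snapshot("top");s=viewer.snapshot("scene")
def U(o,k,c): return (o[0]+(c[0]+.5)/k-.5,o[1]+(c[1]+.5)/k-.5)
T=lambda c:U((290,130),4,c);S=lambda c:U((130,300),8,c);J=lambda c:U((120,140),4,c)
p=lambda n,*a:print(n,np.round(a,1).tolist())
c=np.array([(568,412),(732,465),(683,628),(517,575)]);p("mat",np.mean([onz(t,T(x),5) for x in c],0),"") if 0 else print(np.mean([onz(t,T(x),5) for x in c],0))
p("pot",onz(t,T((650.5,512)),60),onz(s,S((325,245)),60))
c=np.array([(90,248),(503,75),(652,425),(222,618)]);print(np.mean([onz(s,S(x),5) for x in c],0))
for i,c in enumerate([(461,363),(358,370),(253,377),(148,384)]): p("m%d"%i,onz(t,T(c),20))
p("fin",onz(t,T((325,508)),76))
for n,c,l in (("A",(215,296),(213,326)),("B",(443,304),(420,277)),("C",(417,546),(445,563))):
    a=onz(t,J(c),60);b=onz(t,J(l),60);p(n,a,b);print(np.degrees(np.arctan2(*(b-a)[::-1])))
```

```text
[ 423.75573913 -389.23166905]
pot [[425.6, -389.9], [428.1, -389.6]]
[ 426.76060921 -388.22656467]
m0 [[530.0, -273.9]]
m1 [[524.7, -202.9]]
m2 [[519.5, -130.8]]
m3 [[514.3, -59.0]]
fin [[426.4, -171.3]]
A [[538.7, 346.6], [518.8, 347.3]]
177.92005521665456
B [[534.3, 197.2], [552.2, 212.7]]
40.78468829897606
C [[375.1, 211.2], [364.1, 192.8]]
-120.91474812283987
```

The pot is on the mat within about 2 mm of the middle. Comparing pictures, jar C has been knocked about 33 mm aside and now stands near (375,211), so I'll use its new pose. Next I go above jar B.

```bash
python3 -m inch '[[0.022,0.031,0,0,0,0.122,1],[0.022,0.031,0,0,0,0.122,1],[0.022,0.031,0,0,0,0.122,1],[0.022,0.031,0,0,0,0.122,1],[0.022,0.031,0,0,0,0.122,1],[0,0,0,0,0,0.122,1],[0,0,0,0,0,0,1],[0,0,0,0,0,0,1]]'
python3 - <<'E'
from h import *
d=viewer.snapshot("wrist"); cv2.imwrite("pics/j_w.png",d["color"][:,:,::-1])
E
```

```text
t: 18.0
tcp_pos: [535.5, 193.6, 198.0]
orientation: [0.376, 0.927, -0.0, -0.0]
contact_force: [0.2, -0.1, -0.4]
opening: 85.6
```

View pics/j_w.png

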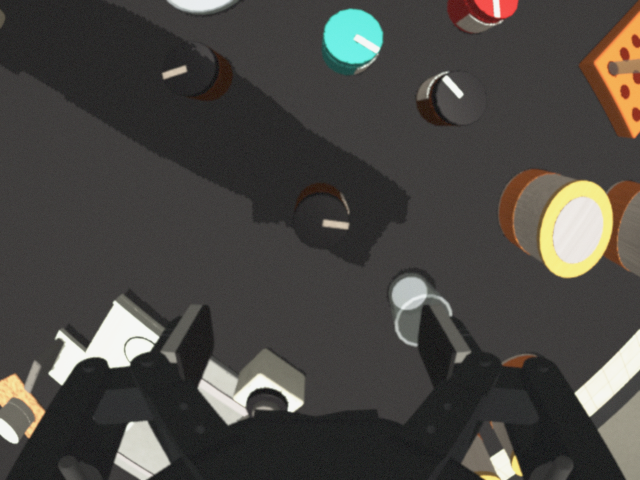

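```bash
cat >> h.py <<'E'
def capline(d,uv,fish,rad,z=60,debug=None):
    """line on a cap near pixel uv: bright px; returns centroid dir yaw using PCA in world and cap centre given by line inner end"""
    g=cv2.cvtColor(d["color"],cv2.COLOR_RGB2GRAY).astype(float)
    ys,xs=np.mgrid[0:480,0:640]; m=((xs-uv[0])**2+(ys-uv[1])**2<rad**2)&(g>110)
    n,l,st,c=cv2.connectedComponentsWithStats(m.astype(np.uint8)); k=1+np.argmax(st[1:,4])
    yy,xx=np.where(l==k)
    P=np.array([onz(d,(a,b),z,fish) for a,b in zip(xx,yy)]); w=g[yy,xx]
    mu=P.mean(0); ev,V=np.linalg.eigh(np.cov((P-mu).T)); v=V[:,1]
    return mu,v,len(xx),np.ptp((P-mu)@v)
E
python3 - <<'E'
from h import *
d=viewer.snapshot("wrist"); print(np.round(status.sense()["tcp_pos"],1))
for n,uv in (("B",(335,224)),("A",(455,87)),("C",(175,72))):
    mu,v,k,L=capline(d,uv,True,22); print(n,mu,np.degrees(np.arctan2(v[1],v[0])),k,L)
print("B cap",onz(d,(321,222),60,1),"A cap",onz(d,(460,98),60,1),"C",onz(d,(191,72),60,1))
x,y=270,170; im=cv2.resize(d["color"][y:y+110,x:x+110,::-1],None,fx=5,fy=5,interpolation=cv2.INTER_CUBIC); im=np.clip(im.astype(float)*2.2,0,255).astype('uint8')
y,x=40,410;i2=cv2.resize(d["color"][y:y+110,x:x+50+10,::-1],None,fx=4,fy=5); cv2.imwrite("pics/k.png",im)
E
```

```text
[535.1 193.8 198.2]
B [543.12291499 206.06870953] -141.72863891693152 187 20.35144981068104
A [524.03000846 348.11916461] -177.10748228786116 269 26.055926357949964
C [367.6857492  202.33713885] 56.883749508130705 172 20.690062556898063
B cap [533.98857293 199.19783083] A cap [536.83794846 346.87617128] C [378.50869873 211.36686084]
```

View pics/k.png

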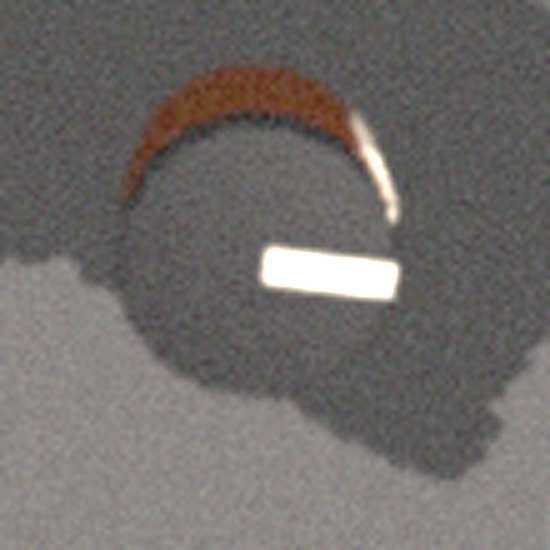

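```bash
python3 -m inch '[[0.001,0.0054,-0.03,0,0,-0.06,1],[0,0,-0.035,0,0,-0.06,1],[0,0,-0.035,0,0,0,1],[0,0,-0.035,0,0,0,1],[0,0,-0.03,0,0,0,1],[0,0,-0.011,0,0,0,1],[0,0,0,0,0,0,1],[0,0,0,0,0,0,1]]'; python3 -m inch '[[0,0,0,0,0,0,0],[0,0,0,0,0,0,0],[0,0,0,0,0,0,0],[0,0,0,0,0,0,0],[0,0,0,0,0,0,0],[0,0,0,0,0,0,0],[0,0,0,0,0,0,0],[0,0,0,0,0,0,0]]'
python3 - <<'E'
from h import *
v=R.from_quat(status.sense()["orientation"]).as_matrix()[:,1];print(np.degrees(np.arctan2(v[1],v[0])))
d=viewer.snapshot("wrist"); cv2.imwrite("pics/l_w.png",d["color"][:,:,::-1])
E
```

```text
t: 18.9
tcp_pos: [537.4, 200.6, 23.6]
orientation: [0.429, 0.903, 0.001, 0.001]
contact_force: [-0.6, -0.5, -0.3]
opening: 85.1
t: 19.7
tcp_pos: [537.6, 201.0, 23.9]
orientation: [0.429, 0.904, 0.001, 0.001]
contact_force: [-0.6, -1.0, 7.0]
opening: 44.8
39.247315870719056
```

View pics/l_w.png

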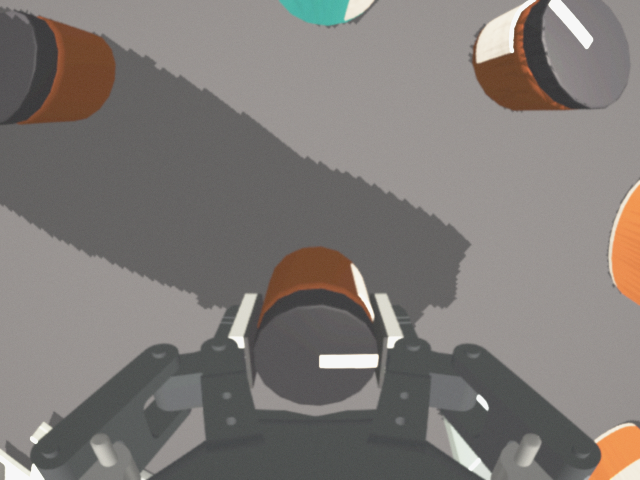

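```bash
cat >> h.py <<'E'
def held(d,uv,z):
    s=status.sense(); M=R.from_quat(s["orientation"]).as_matrix(); p=onz(d,uv,z,True)-s["tcp_pos"][:2]
    return p@M[:2,0],p@M[:2,1]
E
python3 - <<'E'
from h import *
d=viewer.snapshot("wrist"); s=status.sense(); print(R.from_quat(s["orientation"]).as_matrix()[:,0])
print(held(d,(317,347),60), held(d,(317,346),60),held(d,(319,361),60),held(d,(378,361),60))
E
```

```text
[-0.63269444  0.77440027 -0.00139876]
(np.float64(6.128846470856226), np.float64(-0.7912988899820923)) (np.float64(6.543044573800457), np.float64(-0.7919596772344124)) (np.float64(0.16326765384878533), np.float64(-0.08640717010026544)) (np.float64(-0.37219401296930243), np.float64(20.671415957975686))
```

```bash
python3 -m inch '[[0,0,0.02,0,0,0,0],[0,0,0.03,0,0,0,0],[0,0,0.03,0,0,0,0],[-0.003,-0.04,0,0,0,-0.1022,0],[-0.004,-0.044,0,0,0,-0.1022,0],[-0.004,-0.044,0,0,0,-0.1022,0],[-0.004,-0.044,0,0,0,-0.1022,0],[-0.004,-0.044,0,0,0,-0.1022,0]]'; python3 -m inch '[[-0.004,-0.043,0,0,0,-0.1022,0],[0,0,0,0,0,0,0],[0,0,-0.015,0,0,0,0],[0,0,-0.02,0,0,0,0],[0,0,-0.015,0,0,0,0],[0,0,0,0,0,0,0],[0,0,0,0,0,0,0],[0,0,0,0,0,0,0]]'
python3 - <<'E'
from h import *
v=R.from_quat(status.sense()["orientation"]).as_matrix()[:,1];print(np.degrees(np.arctan2(v[1],v[0])))
d=viewer.snapshot("wrist"); cv2.imwrite("pics/m_w.png",d["color"][:,:,::-1])
d=viewer.snapshot("scene"); crop(d,230,230,170,150,4,"m_s.png")
E
```

```text
t: 20.6
tcp_pos: [516.6, -16.7, 102.3]
orientation: [0.644, 0.765, 0.0, -0.0]
contact_force: [0.1, 0.5, -1.5]
opening: 44.8
t: 21.4
tcp_pos: [514.2, -58.1, 53.2]
orientation: [0.681, 0.732, 0.0, 0.001]
contact_force: [0.2, -0.6, -1.4]
opening: 44.4
4.153795212420191
```

View pics/m_w.png

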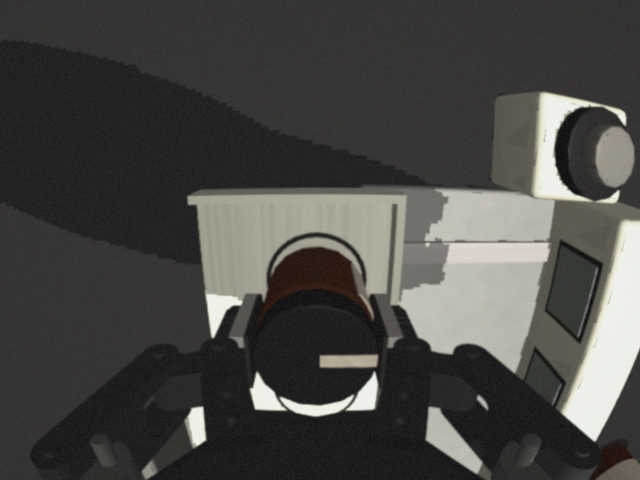

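View pics/m_s.png

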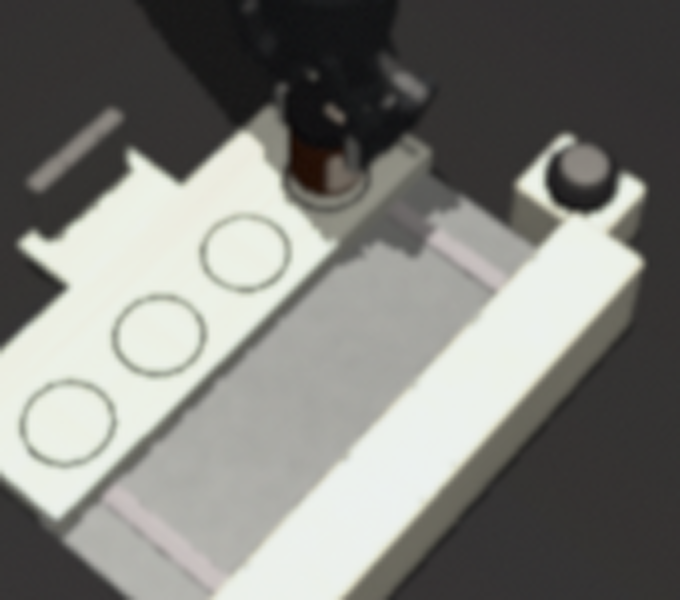

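Run:
```python
from h import *
d=viewer.snapshot("wrist")
print([np.round(held(d,u,20),1) for u in ((316,235),(317,414),(268,270),(366,270))])
print([np.round(held(d,u,89.3),1) for u in ((319,361),(378,361))])
```

```text
[array([24.2, -1.1]), array([-94.2,  -0.4]), array([  5.6, -25.7]), array([ 5.5, 24.5])]
[array([-0.8, -0.2]), array([-1.3, 20.6])]
```

```bash
python3 -m inch '[[0,-0.0005,-0.004,0,0,0,0],[0,0,-0.003,0,0,0,0],[0,0,-0.0015,0,0,0,0],[0,0,-0.001,0,0,0,0],[0,0,0,0,0,0,0],[0,0,0,0,0,0,0],[0,0,0,0,0,0,0],[0,0,0,0,0,0,0]]'
```

```text
t: 22.35
tcp_pos: [514.1, -58.7, 43.9]
orientation: [0.681, 0.732, 0.001, 0.0]
contact_force: [-1.8, 1.7, 6.8]
opening: 44.7
```

```bash
python3 -m inch '[[0,0,0,0,0,0,1],[0,0,0,0,0,0,1],[0,0,0,0,0,0,1],[0,0,0,0,0,0,1],[0,0,0.025,0,0,0,1],[0,0,0.04,0,0,0,1],[0,0,0.045,0,0,0,1],[0,0,0.045,0,0,0,1]]'; python3 -m inch '[[0.003,0.048,0,0,0,-0.013,1],[0.003,0.05,0,0,0,-0.013,1],[0.003,0.05,0,0,0,-0.013,1],[0.003,0.05,0,0,0,-0.013,1],[0.003,0.05,0,0,0,-0.013,1],[0.003,0.05,0,0,0,-0.013,1],[0.003,0.05,0,0,0,-0.013,1],[0.003,0.05,0,0,0,-0.013,1]]'
python3 - <<'E'
from h import *
d=viewer.snapshot("wrist"); cv2.imwrite("pics/n_w.png",d["color"][:,:,::-1])
t=viewer.snapshot("top"); crop(t,290,180,160,80,5,"n_t.png")
t=viewer.snapshot("scene"); crop(t,230,230,170,150,4,"n_s.png")
E
```

```text
t: 23.15
tcp_pos: [512.6, -58.7, 198.9]
orientation: [0.681, 0.732, -0.0, -0.001]
contact_force: [1.6, 0.0, -0.4]
opening: 85.5
t: 23.95
tcp_pos: [537.0, 340.6, 197.6]
orientation: [0.719, 0.695, -0.0, 0.0]
contact_force: [0.8, 0.7, 0.8]
opening: 85.5
```

View pics/n_w.png

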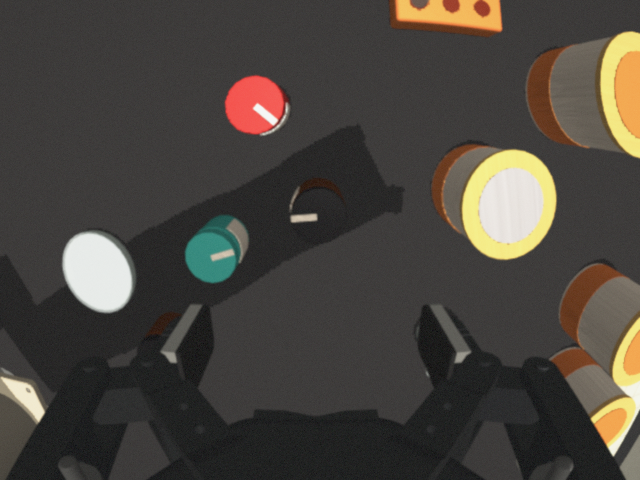

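View pics/n_t.png

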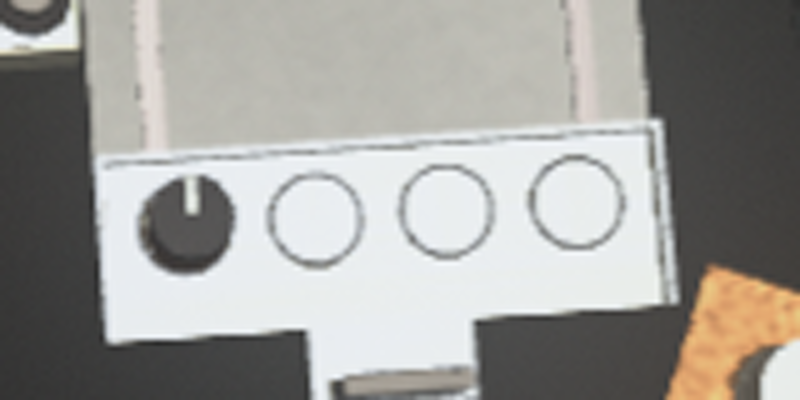

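View pics/n_s.png

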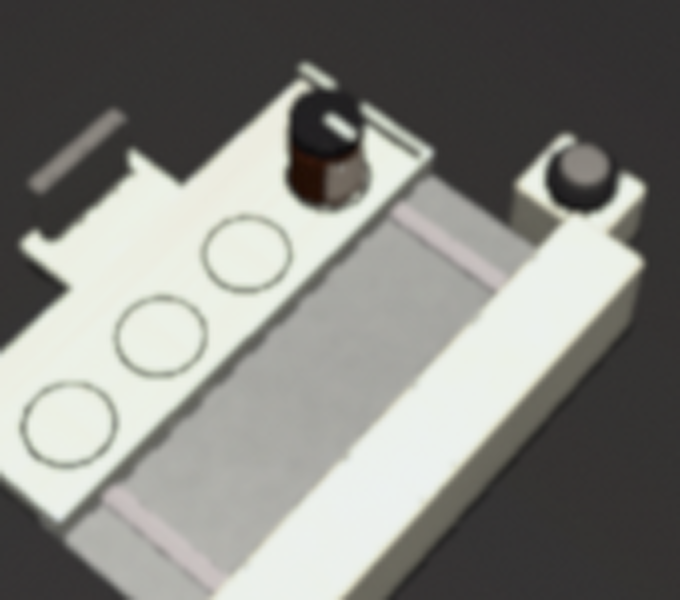

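Jar B stands on mark 3 with its label facing the bar. Now jar A.

Run:
```python
from h import *
d=viewer.snapshot("wrist");t=viewer.snapshot("top"); s=status.sense(); v=R.from_quat(s["orientation"]).as_matrix()[:,1];print(s["tcp_pos"],np.degrees(np.arctan2(v[1],v[0])))
mu,v,k,L=capline(d,(303,217),True,18); print(mu,np.degrees(np.arctan2(v[1],v[0])),k,L, onz(d,(315.5,216.5),60,1))
# B placed check
mu,v,k,L=capline(t,(290+191/5,180+195/5),False,5); print("B line",mu,np.degrees(np.arctan2(v[1],v[0])),k,L)
U=lambda c:(290+(c[0]+.5)/5-.5,180+(c[1]+.5)/5-.5)
print("B cap",onz(t,U((191,222)),80),"m",[np.round(onz(t,U(c),20),1) for c in((316,220),(446,211),(577,202))])
```

```text
[536.79964912 338.22986872 197.23802018] -1.809040188880152
[526.21139262 348.05156134] -177.74137541088393 182 19.78392933589268 [535.5043694  349.44056176]
B line [528.56201822 -60.30654167] -176.88386298007066 25 19.078954377947756
B cap [510.84260741 -58.86150378] m [array([ 520.3, -130.6]), array([ 525.6, -202. ]), array([ 531. , -274.3])]
```

```bash
python3 -m inch '[[0.0007,0.0095,-0.03,0,0,0.035,1],[0,0,-0.035,0,0,0.036,1],[0,0,-0.035,0,0,0,1],[0,0,-0.035,0,0,0,1],[0,0,-0.03,0,0,0,1],[0,0,-0.009,0,0,0,1],[0,0,0,0,0,0,1],[0,0,0,0,0,0,1]]'; python3 -m inch '[[0,0,0,0,0,0,0],[0,0,0,0,0,0,0],[0,0,0,0,0,0,0],[0,0,0,0,0,0,0],[0,0,0,0,0,0,0],[0,0,0,0,0,0,0],[0,0,0,0,0,0,0],[0,0,0,0,0,0,0]]'
python3 - <<'E'
from h import *
v=R.from_quat(status.sense()["orientation"]).as_matrix()[:,1];print(np.degrees(np.arctan2(v[1],v[0])))
d=viewer.snapshot("wrist"); cv2.imwrite("pics/o_w.png",d["color"][:,:,::-1])
mu,v,k,L=capline(d,(286,360),True,28); print(np.degrees(np.arctan2(v[1],v[0])),k,L)
E
```

```text
t: 25.0
tcp_pos: [539.2, 347.8, 25.3]
orientation: [0.694, 0.72, 0.001, 0.0]
contact_force: [-0.7, -0.4, 0.2]
opening: 85.6
t: 25.8
tcp_pos: [539.2, 348.8, 25.6]
orientation: [0.693, 0.721, 0.001, 0.001]
contact_force: [-0.7, -0.7, 6.1]
opening: 44.8
2.232633502721935
-176.98569901975853 735 19.034985573435055
```

View pics/o_w.png

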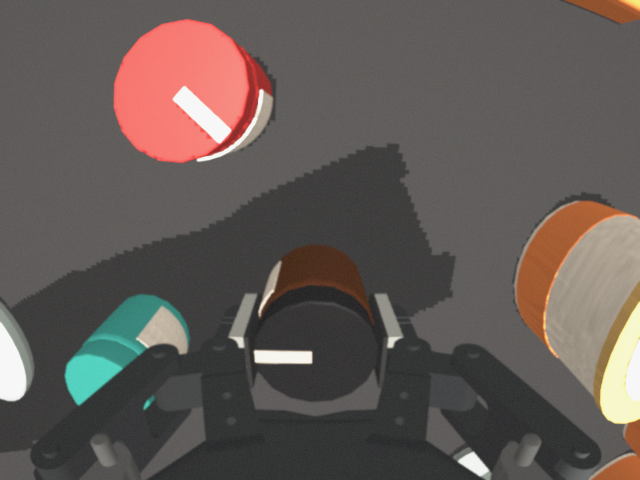

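```bash
python3 -m inch '[[0,0,0.02,0,0,0,0],[0,0,0.035,0,0,0,0],[0,0,0.04,0,0,0,0],[0,0,0.04,0,0,0,0],[-0.001,-0.024,0,0,0,0.1436,0],[-0.001,-0.024,0,0,0,0.1436,0],[-0.001,-0.024,0,0,0,0.1436,0],[-0.001,-0.024,0,0,0,0.1436,0]]'; python3 -m inch '[[-0.001,-0.024,0,0,0,0.1436,0],[-0.001,-0.024,0,0,0,0.1436,0],[-0.001,-0.024,0,0,0,0.1436,0],[-0.001,-0.024,0,0,0,0.1436,0],[-0.001,-0.024,0,0,0,0.1436,0],[-0.001,-0.024,0,0,0,0.1436,0],[-0.001,-0.024,0,0,0,0.1436,0],[-0.001,-0.024,0,0,0,0.1436,0]]'; python3 -m inch '[[-0.001,-0.024,0,0,0,0.1436,0],[-0.001,-0.024,0,0,0,0.1436,0],[-0.001,-0.024,0,0,0,0.1436,0],[-0.001,-0.024,0,0,0,0.1436,0],[-0.001,-0.024,0,0,0,0.1436,0],[-0.001,-0.024,0,0,0,0.1436,0],[-0.001,-0.024,0,0,0,0.1436,0],[-0.001,-0.024,0,0,0,0.1436,0]]'
python3 -m inch '[[-0.001,0,0,0,0,0.1436,0],[0,0,0,0,0,0.1436,0],[0,0,-0.02,0,0,0,0],[0,0,-0.025,0,0,0,0],[0,0,-0.025,0,0,0,0],[0,0,-0.015,0,0,0,0],[0,0,0,0,0,0,0],[0,0,0,0,0,0,0]]'
python3 - <<'E'
from h import *
s=status.sense();v=R.from_quat(s["orientation"]).as_matrix()[:,1];print(s["tcp_pos"],np.degrees(np.arctan2(v[1],v[0])),s["joints"])
d=viewer.snapshot("wrist"); cv2.imwrite("pics/p_w.png",d["color"][:,:,::-1])
E
```

```text
t: 26.65
tcp_pos: [533.4, 251.3, 158.6]
orientation: [0.458, 0.889, -0.0, -0.0]
contact_force: [-0.3, 0.6, -0.5]
opening: 45.1
t: 27.45
tcp_pos: [525.4, 59.3, 158.5]
orientation: [-0.099, 0.995, 0.0, -0.0]
contact_force: [1.0, 0.1, -1.6]
opening: 44.4
t: 28.25
tcp_pos: [517.4, -132.6, 158.5]
orientation: [-0.623, 0.782, 0.0, -0.0]
contact_force: [0.4, 0.1, 0.2]
opening: 44.4
t: 29.05
tcp_pos: [516.7, -131.7, 73.8]
orientation: [0.727, -0.687, -0.0, 0.0]
contact_force: [0.3, -0.7, -0.6]
opening: 44.8
[ 516.69205253 -131.74271307   73.76536536] -176.76089543390773 [-3.70914973e-01  2.52142170e-01 -4.18777585e-01  9.00706110e-01
  2.79842368e-06 -1.99824421e+00]
```

View pics/p_w.png

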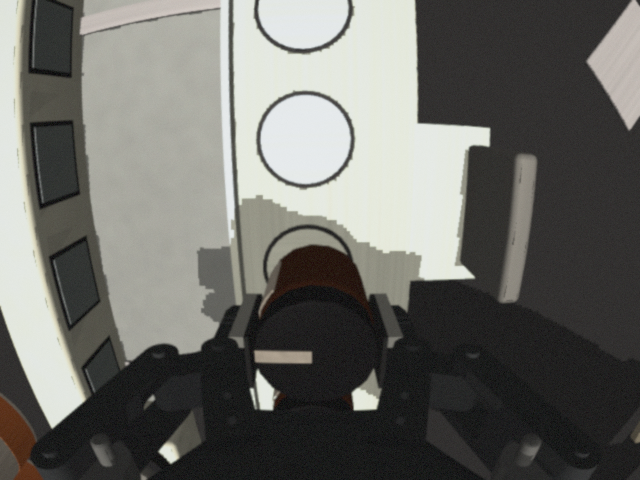

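Run:
```python
from h import *
d=viewer.snapshot("wrist")
print("ring m1",np.round(held(d,(305.5,139),20),1),"world",onz(d,(305.5,139),20,1),"m0",onz(d,(304,6),20,1))
print("m2 top/left/right",[np.round(held(d,u,20),1) for u in ((308,226),(264,265),(352,265))])
print([np.round(held(d,u,108),1) for u in ((312,357),(255,357),(315.5,357))])
```

```text
ring m1 [70.2 -3.2] world [ 525.14726745 -202.186518  ] m0 [ 530.01063941 -274.9338854 ]
m2 top/left/right [array([22.8, -2.1]), array([ -0.2, -27.5]), array([-0.2, 22.8])]
[array([-1.1,  0.7]), array([ -1.5, -19.7]), array([-1.1,  2. ])]
```

```bash
python3 -m inch '[[0.0026,0.0018,0,0,0,0,0],[0,0,-0.012,0,0,0,0],[0,0,-0.008,0,0,0,0],[0,0,-0.004,0,0,0,0],[0,0,-0.002,0,0,0,0],[0,0,-0.0015,0,0,0,0],[0,0,-0.001,0,0,0,0],[0,0,0,0,0,0,0]]'
```

```text
t: 29.95
tcp_pos: [519.8, -130.2, 45.6]
orientation: [0.727, -0.687, 0.0, -0.0]
contact_force: [0.4, 0.4, -1.3]
opening: 44.6
```

```bash
python3 -m inch '[[0,0,-0.0008,0,0,0,0],[0,0,-0.0006,0,0,0,0],[0,0,0,0,0,0,0],[0,0,0,0,0,0,1],[0,0,0,0,0,0,1],[0,0,0,0,0,0,1],[0,0,0,0,0,0,1],[0,0,0.025,0,0,0,1]]'; python3 -m inch '[[0,0,0.04,0,0,0,1],[0,0,0.045,0,0,0,1],[0,0,0.045,0,0,-0.14,1],[-0.01,0.04,0,0,0,-0.14,1],[-0.02,0.05,0,0,0,-0.14,1],[-0.02,0.05,0,0,0,-0.14,1],[-0.02,0.05,0,0,0,-0.14,1],[-0.02,0.05,0,0,0,-0.14,1]]'; python3 -m inch '[[-0.02,0.05,0,0,0,-0.14,1],[-0.02,0.05,0,0,0,-0.14,1],[-0.013,0.045,0,0,0,-0.14,1],[0,0,0,0,0,-0.14,1],[0,0,0,0,0,-0.14,1],[0,0,0,0,0,-0.14,1],[0,0,0,0,0,-0.14,1],[0,0,0,0,0,-0.14,1]]'
python3 - <<'E'
from h import *
s=status.sense();v=R.from_quat(s["orientation"]).as_matrix()[:,1];print(s["tcp_pos"],np.degrees(np.arctan2(v[1],v[0])))
d=viewer.snapshot("wrist"); cv2.imwrite("pics/q_w.png",d["color"][:,:,::-1])
t=viewer.snapshot("top"); crop(t,290,180,160,80,5,"q_t.png")
t=viewer.snapshot("scene"); crop(t,230,230,170,150,4,"q_s.png")
E
```

```text
t: 30.75
tcp_pos: [516.2, -128.9, 65.9]
orientation: [0.727, -0.687, -0.004, 0.002]
contact_force: [0.1, 0.1, -0.8]
opening: 85.3
t: 31.55
tcp_pos: [438.6, 87.6, 198.9]
orientation: [-0.394, 0.919, 0.0, 0.0]
contact_force: [0.5, 0.3, -0.3]
opening: 85.4
t: 32.35
tcp_pos: [396.1, 208.0, 198.7]
orientation: [0.129, 0.992, -0.0, -0.0]
contact_force: [-0.2, -0.4, -0.5]
opening: 85.4
[396.05857226 207.98966661 198.74683403] 75.15652181296247
```

View pics/q_w.png

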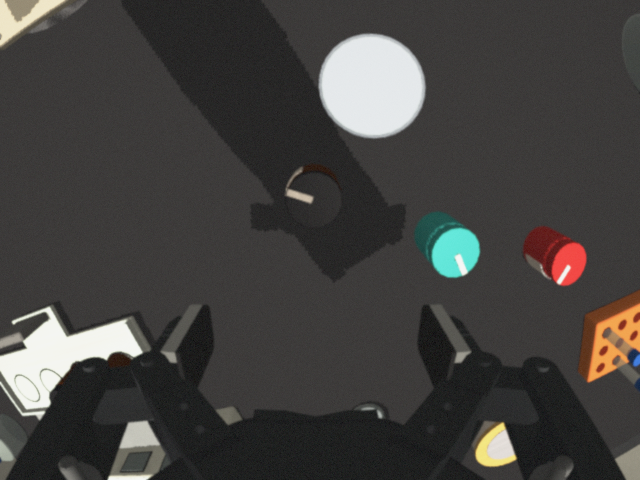

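View pics/q_t.png

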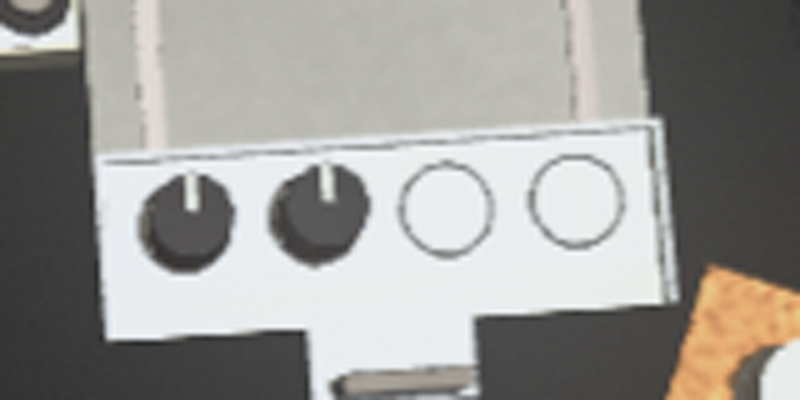

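View pics/q_s.png

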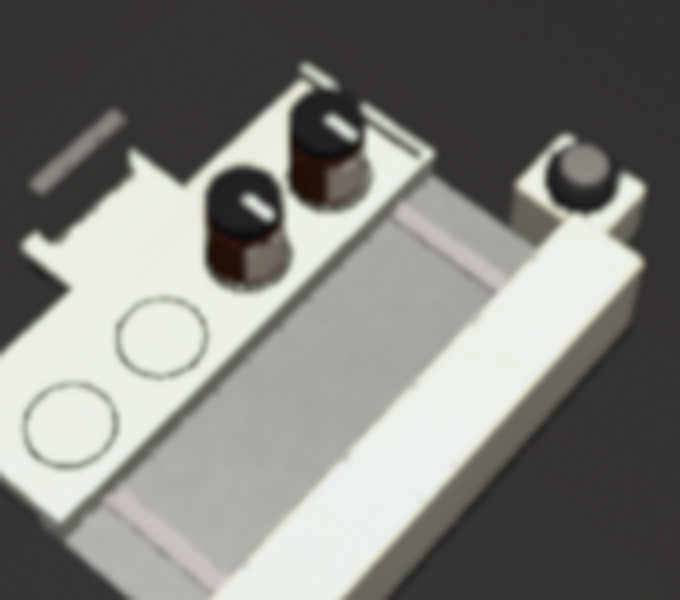

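Run:
```python
from h import *
d=viewer.snapshot("wrist");t=viewer.snapshot("top"); s=status.sense(); v=R.from_quat(s["orientation"]).as_matrix()[:,1];print(s["tcp_pos"],np.degrees(np.arctan2(v[1],v[0])))
mu,v,k,L=capline(d,(300,197),True,18); v=v if v[0]<0 else -v; print(mu,np.degrees(np.arctan2(v[1],v[0])),k,L,"c",mu-9.9*v, onz(d,(315,198),60,1))
for n,x,y in(("B",191,195),("A",328,180)):
    mu,v,k,L=capline(t,(290+x/5,180+y/5),False,5,80); v=v if v[0]>0 else -v;print(n,mu,np.degrees(np.arctan2(v[1],v[0])),k,L,"c",mu-9.9*v)
```

```text
[396.20392129 207.87926762 198.84465923] 75.61050349977548
[367.83697874 202.38196703] -122.76940787570031 194 20.44632082368686 c [373.19544608 210.70643866] [372.63340366 213.16170946]
B [526.08254065 -59.28599105] 5.34193865147219 24 19.033923707041303 c [516.22553814 -60.20767512]
A [ 534.66752162 -130.93888418] -6.813192760402052 34 21.96869825616738 c [ 524.83743326 -129.76442142]
```

```bash
python3 -m inch '[[-0.011,0.0018,-0.02,0,0,-0.107,1],[-0.011,0.0018,-0.025,0,0,-0.107,1],[0,0,-0.035,0,0,-0.107,1],[0,0,-0.035,0,0,0,1],[0,0,-0.035,0,0,0,1],[0,0,-0.024,0,0,0,1],[0,0,0,0,0,0,1],[0,0,0,0,0,0,1]]'; python3 -m inch '[[0,0,0,0,0,0,0],[0,0,0,0,0,0,0],[0,0,0,0,0,0,0],[0,0,0,0,0,0,0],[0,0,0,0,0,0,0],[0,0,0,0,0,0,0],[0,0,0,0,0,0,0],[0,0,0,0,0,0,0]]'
python3 - <<'E'
from h import *
s=status.sense();v=R.from_quat(s["orientation"]).as_matrix()[:,1];print(np.degrees(np.arctan2(v[1],v[0])))
d=viewer.snapshot("wrist"); cv2.imwrite("pics/r_w.png",d["color"][:,:,::-1])
mu,v,k,L=capline(d,(284,360),True,28,s["tcp_pos"][2]+35.6); print(np.degrees(np.arctan2(v[1],v[0])),k,L)
E
```

```text
t: 33.4
tcp_pos: [374.2, 211.5, 25.1]
orientation: [0.283, 0.959, -0.0, -0.0]
contact_force: [-0.1, 0.7, 0.8]
opening: 85.4
t: 34.2
tcp_pos: [375.9, 212.1, 26.6]
orientation: [0.283, 0.959, 0.001, 0.001]
contact_force: [-0.5, -0.6, 5.9]
opening: 44.7
57.09107670225078
57.03210370227842 666 19.01838780141755
```

View pics/r_w.png

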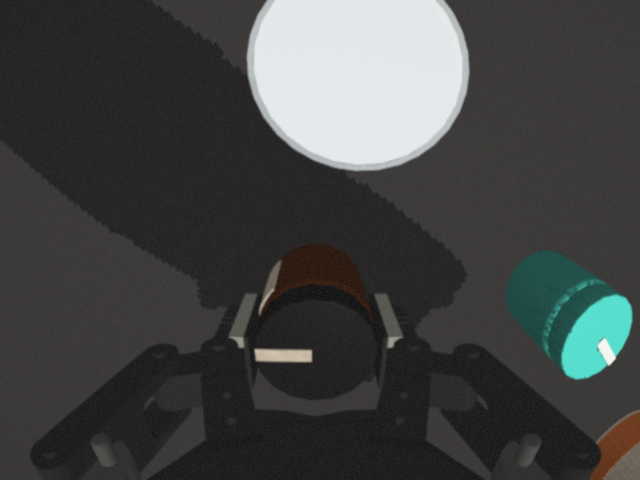

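```bash
python3 -m inch '[[0,0,0.02,0,0,0,0],[0,0,0.035,0,0,0,0],[0,0,0.04,0,0,0,0],[0,0,0.04,0,0,0,0],[0.0092,-0.0259,0,0,0,0.1385,0],[0.0092,-0.0259,0,0,0,0.1385,0],[0.0092,-0.0259,0,0,0,0.1385,0],[0.0092,-0.0259,0,0,0,0.1385,0]]'; python3 -m inch '[[0.0092,-0.0259,0,0,0,0.1385,0],[0.0092,-0.0259,0,0,0,0.1385,0],[0.0092,-0.0259,0,0,0,0.1385,0],[0.0092,-0.0259,0,0,0,0.1385,0],[0.0092,-0.0259,0,0,0,0.1385,0],[0.0092,-0.0259,0,0,0,0.1385,0],[0.0092,-0.0259,0,0,0,0.1385,0],[0.0092,-0.0259,0,0,0,0.1385,0]]'; python3 -m inch '[[0.0092,-0.0259,0,0,0,0.1385,0],[0.0092,-0.0259,0,0,0,0.1385,0],[0.0092,-0.0259,0,0,0,0.1385,0],[0.0092,-0.0259,0,0,0,0.1385,0],[0,0,0,0,0,0,0],[0,0,0,0,0,0,0],[0,0,0,0,0,0,0],[0,0,0,0,0,0,0]]'
python3 - <<'E'
from h import *
s=status.sense();v=R.from_quat(s["orientation"]).as_matrix()[:,1];print(s["tcp_pos"],np.degrees(np.arctan2(v[1],v[0])))
E
```

```text
t: 35.05
tcp_pos: [411.4, 107.1, 160.7]
orientation: [0.007, 1.0, 0.0, 0.001]
contact_force: [0.3, -0.4, -1.0]
opening: 44.4
t: 35.85
tcp_pos: [484.9, -100.4, 160.4]
orientation: [-0.52, 0.854, -0.0, 0.0]
contact_force: [-0.0, -0.2, -0.2]
opening: 44.4
t: 36.65
tcp_pos: [521.0, -201.9, 160.0]
orientation: [0.732, -0.682, -0.0, 0.0]
contact_force: [0.2, -0.8, -1.1]
opening: 44.7
[ 520.9738104  -201.85911615  159.96086025] -175.92547613428073
```

Yaw is 184.1°. I'll lower to just above the tray and look.

```bash
python3 -m inch '[[0.002,0,-0.02,0,0,0,0],[0,0,-0.03,0,0,0,0],[0,0,-0.03,0,0,0,0],[0,0,-0.015,0,0,0,0],[0,0,-0.01,0,0,0,0],[0,0,0,0,0,0,0],[0,0,0,0,0,0,0],[0,0,0,0,0,0,0]]'
python3 - <<'E'
from h import *
s=status.sense();print(s["tcp_pos"])
d=viewer.snapshot("wrist"); cv2.imwrite("pics/s_w.png",d["color"][:,:,::-1])
E
```

```text
t: 37.45
tcp_pos: [524.7, -203.3, 56.4]
orientation: [0.732, -0.682, 0.001, -0.0]
contact_force: [1.0, 0.8, -1.0]
opening: 44.8
[ 524.66219724 -203.306236     56.35383828]
```

View pics/s_w.png

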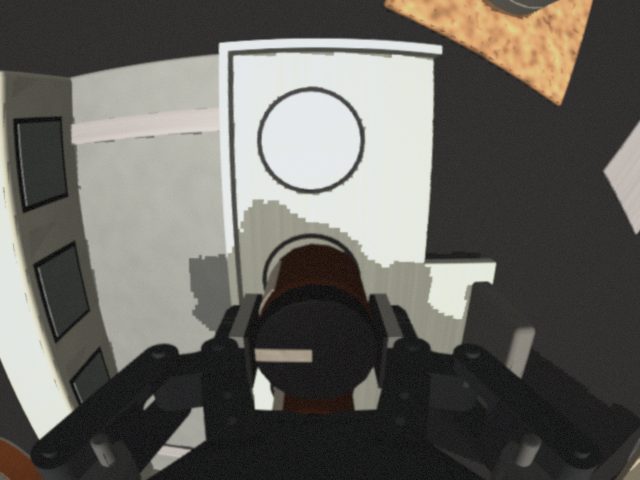

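Run:
```python
from h import *
d=viewer.snapshot("wrist")
print("m0",np.round(held(d,(311.3,139.7),20),1),[np.round(held(d,u,20),1) for u in ((310,235),(263.5,272),(358,272))])
z=status.sense()["tcp_pos"][2]-26.6+60
print([np.round(held(d,u,z),1) for u in ((312,355.5),(255,355.5))])
```

```text
m0 [70.7 -0.6] [array([23.3, -1.4]), array([  3.2, -25.8]), array([ 3.2, 23.6])]
[array([-0.4,  0.2]), array([ -0.8, -20.2])]
```

```bash
python3 -m inch '[[0.0004,0.001,-0.004,0,0,0,0],[0,0,-0.003,0,0,0,0],[0,0,-0.0015,0,0,0,0],[0,0,-0.001,0,0,0,0],[0,0,-0.001,0,0,0,0],[0,0,0,0,0,0,0],[0,0,0,0,0,0,0],[0,0,0,0,0,0,0]]'
```

```text
t: 38.35
tcp_pos: [525.1, -201.8, 46.6]
orientation: [0.732, -0.682, 0.001, -0.001]
contact_force: [-2.5, 2.5, 11.9]
opening: 44.5
```

```bash
python3 -m inch '[[0,0,0.001,0,0,0,0],[0,0,0,0,0,0,1],[0,0,0,0,0,0,1],[0,0,0,0,0,0,1],[0,0,0,0,0,0,1],[0,0,0.025,0,0,0,1],[0,0,0.04,0,0,0,1],[0,0,0.045,0,0,0,1]]';  python3 -m inch '[[0,0,0.05,0,0,0,1],[0,0.03,0.03,0,0,0,1],[0,0.05,0,0,0,0,1],[0,0.05,0,0,0,0,1],[0,0,0,0,0,0,1],[0,0,0,0,0,0,1],[0,0,0,0,0,0,1],[0,0,0,0,0,0,1]]'
python3 - <<'E'
from h import *
d=viewer.snapshot("wrist"); cv2.imwrite("pics/t_w.png",d["color"][:,:,::-1])
t=viewer.snapshot("scene"); crop(t,230,230,170,150,4,"t_s.png")
t=viewer.snapshot("top"); crop(t,290,180,160,80,5,"t_t.png")
s=status.sense();print(s["tcp_pos"])
E
```

```text
t: 39.15
tcp_pos: [522.3, -201.2, 154.8]
orientation: [0.732, -0.682, -0.002, 0.001]
contact_force: [0.9, 0.2, -0.1]
opening: 85.9
t: 39.95
tcp_pos: [523.9, -73.1, 235.1]
orientation: [0.731, -0.682, -0.0, 0.0]
contact_force: [0.0, 0.0, 0.2]
opening: 85.7
[523.90011549 -72.98999074 235.22178176]
```

View pics/t_w.png

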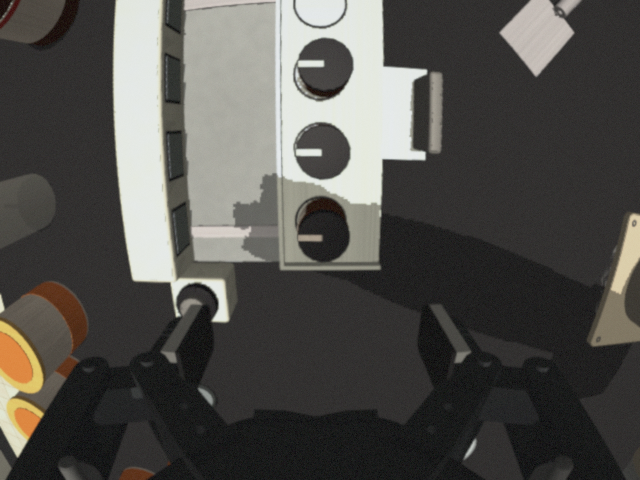

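View pics/t_s.png

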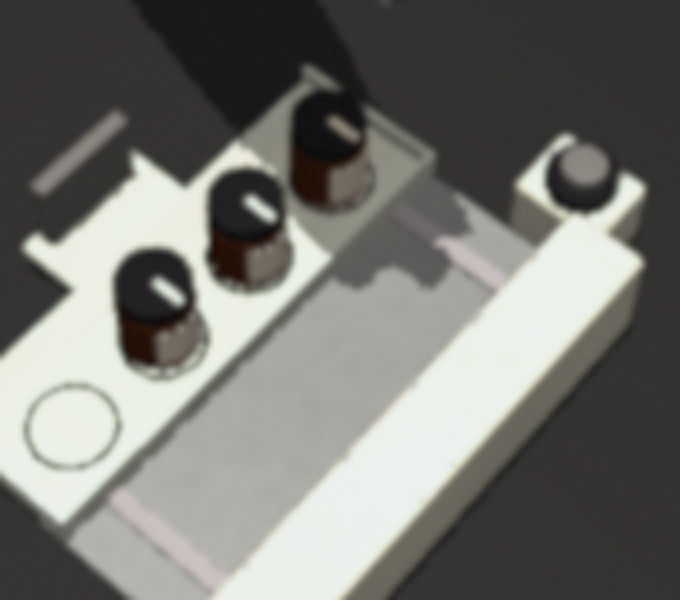

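View pics/t_t.png

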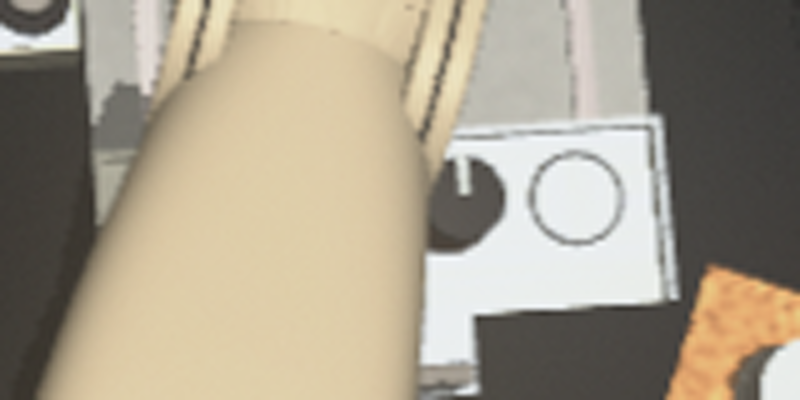

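Run:
```python
from h import *
d=viewer.snapshot("wrist")
a=cv2.resize(d["color"][0:280,260:400,::-1],None,fx=4,fy=4,interpolation=cv2.INTER_CUBIC)
cv2.imwrite("pics/u1.png",a[:560]); cv2.imwrite("pics/u2.png",a[560:])
t=viewer.snapshot("scene"); crop(t,228,250,100,75,8,"u3.png")
for n,uv in (("C",(311,64)),("A",(308,153)),("B",(310,238))):
    mu,v,k,L=capline(d,uv,True,14,80); v=v if v[0]>0 else -v; print(n,mu,np.degrees(np.arctan2(v[1],v[0])),k,L,"c",mu-9.7*v)
```

```text
C [ 534.60722062 -201.03849218] 3.2261805667444006 187 20.414406776286274 c [ 524.92259363 -201.5843861 ]
A [ 532.25132777 -129.42320382] 5.824833957214063 221 20.9552952361175 c [ 522.60141067 -130.4076326 ]
B [526.73443502 -58.1007449 ] 5.64319728947401 149 20.36361276981568 c [517.08144562 -59.05457703]
```

View pics/u1.png

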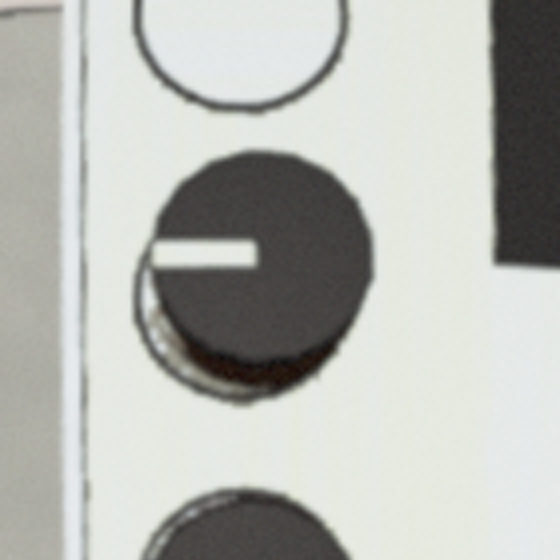

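View pics/u2.png

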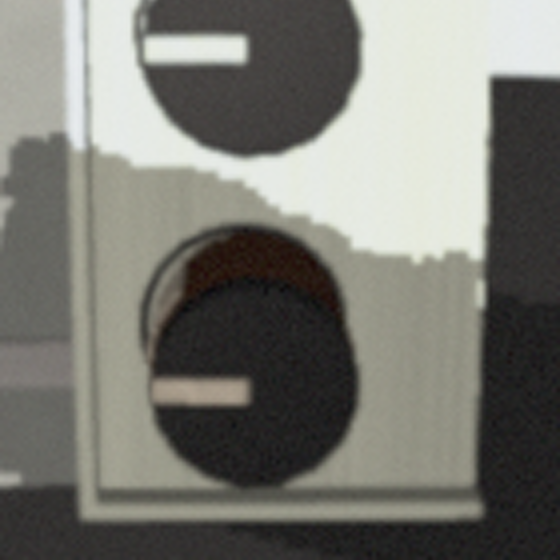

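View pics/u3.png

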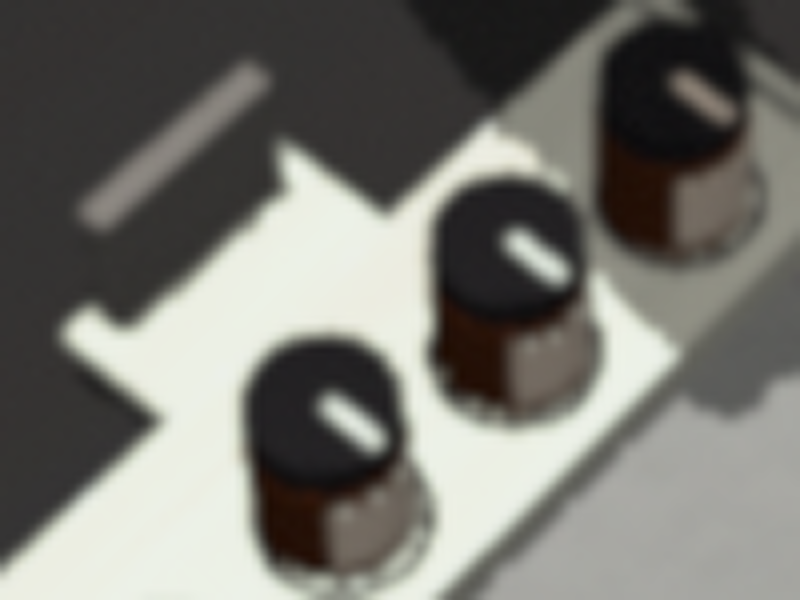

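Run:
```python
from h import *
d=viewer.snapshot("wrist")
U=lambda x,y:(260+(x+.5)/4-.5,(y+.5)/4-.5)
th=np.radians(4.1); ex=np.array([np.cos(th),np.sin(th)]); ey=np.array([-ex[1],ex[0]])
f=lambda uv,z: np.round([onz(d,uv,z,1)@ex,onz(d,uv,z,1)@ey],1)
print("m0 L,R,bot",f(U(136,20),20),f(U(347,20),20),f(U(243,108),20))
print("m1 +x, bottom(+y)",f(U(136,295),20),f(U(245,402),20))
print("m3 +x, top(-y)",f(U(143,560+320),20),f(U(250,560+224),20))
print("m2 +x top, ",f(U(137,560+20),20))
for n,l,r,tp,b in (("C",(153,255),(373,255),(262,150),(262,362)),("A",(140,600),(361,600),(250,488),(250,717)),("B",(150,940),(357,940),(255,840),(255,1048))):
    print(n,(f(U(*l),80)+f(U(*r),80))/2,(f(U(*tp),80)+f(U(*b),80))/2)
for n,p in(("C",(258,254)),("A",(247,609)),("B",(250,951))): print(n,"line start",f(U(*p),80))
```

```text
m0 L,R,bot [ 535.7 -309.1] [ 485.5 -309.3] [ 510.4 -285.6]
m1 +x, bottom(+y) [ 535.7 -238.8] [ 510.1 -212.5]
m3 +x, top(-y) [535.5 -95.6] [ 509.  -119.7]
m2 +x top,  [ 535.9 -169.7]
C [ 507.45 -238.35] [ 507.65 -238.2 ]
A [ 510.  -168.6] [ 510.1  -167.85]
B [509.3  -97.85] [509.  -96.5]
C line start [ 508.5 -238.3]
A line start [ 510.7 -166.6]
B line start [510.1 -95.4]
```

Jar C sits about 2.5 mm short of its ring centre towards the robot, while A and B are within about 1.5 mm. There is time to mend C, so I'll regrasp and nudge it.

```bash
python3 -m inch '[[0,-0.045,0,0,0,0,1],[-0.001,-0.045,0,0,0,0,1],[0,-0.0385,-0.02,0,0,0,1],[0,0,-0.035,0,0,0,1],[0,0,-0.035,0,0,0,1],[0,0,-0.035,0,0,0,1],[0,0,-0.035,0,0,0,1],[0,0,-0.027,0,0,0,1]]'; python3 -m inch '[[0,0,0,0,0,0,1],[0,0,0,0,0,0,1],[0,0,0,0,0,0,0],[0,0,0,0,0,0,0],[0,0,0,0,0,0,0],[0,0,0,0,0,0,0],[0,0,0,0,0,0,0],[0,0,0,0,0,0,0]]'
python3 - <<'E'
from h import *
s=status.sense();v=R.from_quat(s["orientation"]).as_matrix()[:,1];print(np.degrees(np.arctan2(v[1],v[0])))
E
```

```text
t: 41.05
tcp_pos: [521.9, -200.2, 46.3]
orientation: [0.731, -0.682, -0.001, 0.0]
contact_force: [-0.2, -0.2, -1.3]
opening: 85.8
t: 41.85
tcp_pos: [524.4, -201.1, 50.5]
orientation: [0.732, -0.682, 0.002, -0.0]
contact_force: [-0.2, 1.4, 7.4]
opening: 44.9
-175.9446829898909
```

```bash
python3 -m inch '[[0,0,0.001,0,0,0,0],[0.001,0,0,0,0,0,0],[0.001,0,0,0,0,0,0],[0.0008,0,0,0,0,0,0],[0,0,0,0,0,0,0],[0,0,0,0,0,0,0],[0,0,0,0,0,0,0],[0,0,0,0,0,0,0]]'
```

```text
t: 42.65
tcp_pos: [525.8, -200.6, 50.5]
orientation: [0.732, -0.682, 0.0, 0.0]
contact_force: [-2.0, 0.9, 6.3]
opening: 44.4
```

```bash
python3 -m inch '[[0.0005,0,0,0,0,0,0],[0,0,0,0,0,0,0],[0,0,0,0,0,0,1],[0,0,0,0,0,0,1],[0,0,0,0,0,0,1],[0,0,0,0,0,0,1],[0,0,0,0,0,0,1],[0,0,0.025,0,0,0,1]]';  python3 -m inch '[[0,0,0.04,0,0,0,1],[0,0,0.05,0,0,0,1],[0,0.03,0.05,0,0,0,1],[0,0.05,0.025,0,0,0,1],[0,0.05,0,0,0,0,1],[0,0,0,0,0,0,1],[0,0,0,0,0,0,1],[0,0,0,0,0,0,1]]'
python3 - <<'E'
from h import *
d=viewer.snapshot("wrist")
print(status.sense()["tcp_pos"])
a=cv2.resize(d["color"][0:280,260:400,::-1],None,fx=4,fy=4,interpolation=cv2.INTER_CUBIC)
cv2.imwrite("pics/v1.png",a[:600])
t=viewer.snapshot("scene"); crop(t,228,250,100,75,8,"v3.png")
E
```

```text
t: 43.45
tcp_pos: [523.1, -198.8, 71.3]
orientation: [0.732, -0.682, -0.004, 0.001]
contact_force: [-0.0, 0.4, -0.7]
opening: 85.2
t: 44.25
tcp_pos: [526.0, -80.5, 229.2]
orientation: [0.731, -0.682, -0.0, 0.0]
contact_force: [-0.5, -0.3, -0.5]
opening: 85.4
[525.96374482 -80.86057303 229.05859075]
```

View pics/v1.png

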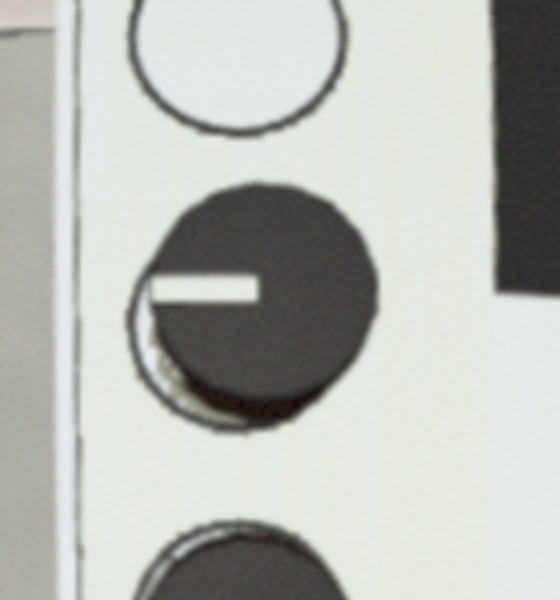

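View pics/v3.png

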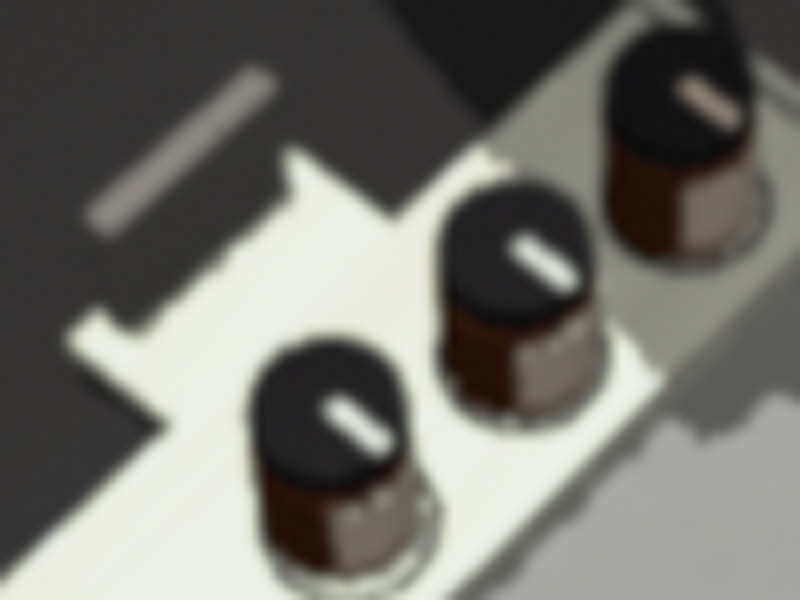

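The tray slid along with the jar under the grip, so C's offset on the ring is unchanged. I'll lift the jar clear and reset it instead.

```bash
python3 -m inch '[[0,-0.045,0,0,0,0,1],[0,-0.045,0,0,0,0,1],[-0.001,-0.0305,-0.02,0,0,0,1],[0,0,-0.035,0,0,0,1],[0,0,-0.035,0,0,0,1],[0,0,-0.035,0,0,0,1],[0,0,-0.035,0,0,0,1],[0,0,-0.023,0,0,0,1]]'; python3 -m inch '[[0,0,0,0,0,0,0],[0,0,0,0,0,0,0],[0,0,0,0,0,0,0],[0,0,0,0,0,0,0],[0,0,0,0,0,0,0],[0,0,0,0,0,0,0],[0,0,0,0,0,0,0],[0,0,0,0,0,0,0]]'; python3 -m inch '[[0,0,0.006,0,0,0,0],[0,0,0.006,0,0,0,0],[0.002,0,0,0,0,0,0],[0,0,0,0,0,0,0],[0,0,0,0,0,0,0],[0,0,0,0,0,0,0],[0,0,0,0,0,0,0],[0,0,0,0,0,0,0]]'
python3 - <<'E'
from h import *
d=viewer.snapshot("wrist"); s=status.sense(); print(s["tcp_pos"])
crop(d,200,60,240,300,2.5,"w1.png"); crop(viewer.snapshot("scene"),228,270,100,75,8,"w3.png")
E
```

```text
t: 45.15
tcp_pos: [523.0, -201.0, 43.4]
orientation: [0.731, -0.683, -0.002, 0.001]
contact_force: [-0.1, -0.5, -0.1]
opening: 85.2
t: 45.95
tcp_pos: [526.7, -201.3, 48.5]
orientation: [0.732, -0.682, 0.002, -0.0]
contact_force: [0.2, -1.0, 6.7]
opening: 44.4
t: 46.75
tcp_pos: [527.1, -200.3, 58.5]
orientation: [0.732, -0.682, -0.0, 0.0]
contact_force: [0.2, -0.6, -0.9]
opening: 44.9
[ 527.08310827 -200.37718264   58.53765714]
```

View pics/w1.png

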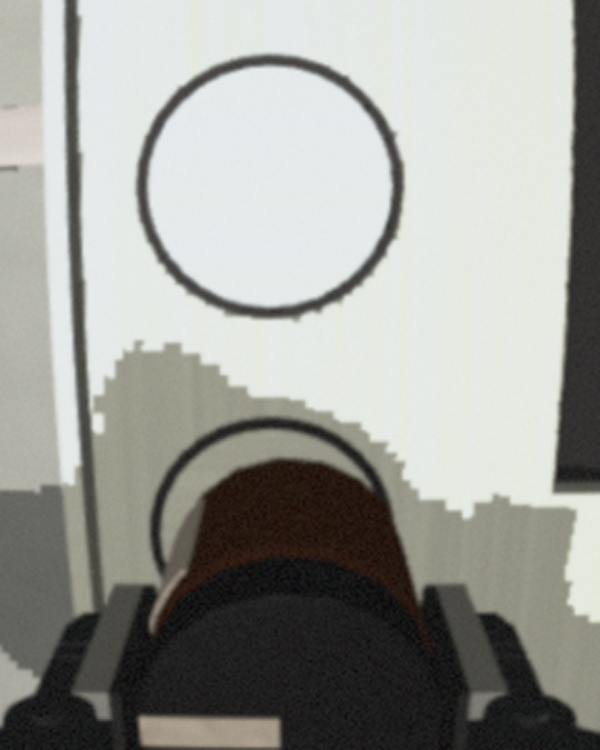

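View pics/w3.png

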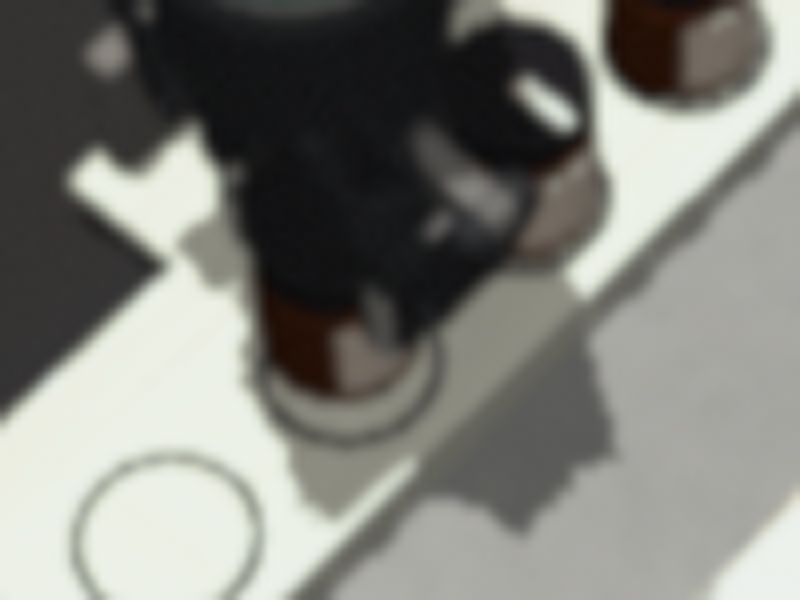

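```bash
python3 -m inch '[[0.002,0.0001,0,0,0,0,0],[0.0018,0.0001,0,0,0,0,0],[0,0,-0.003,0,0,0,0],[0,0,-0.003,0,0,0,0],[0,0,-0.0015,0,0,0,0],[0,0,-0.001,0,0,0,0],[0,0,0,0,0,0,0],[0,0,0,0,0,0,0]]'
python3 - <<'E'
from h import *
d=viewer.snapshot("wrist"); s=status.sense(); print(s["tcp_pos"])
crop(d,200,60,240,300,2.5,"x1.png")
E
```

```text
t: 47.65
tcp_pos: [531.0, -200.2, 50.2]
orientation: [0.732, -0.682, -0.0, 0.0]
contact_force: [0.4, 0.0, -0.7]
opening: 44.1
[ 531.055788   -200.27149407   50.27667484]
```

View pics/x1.png

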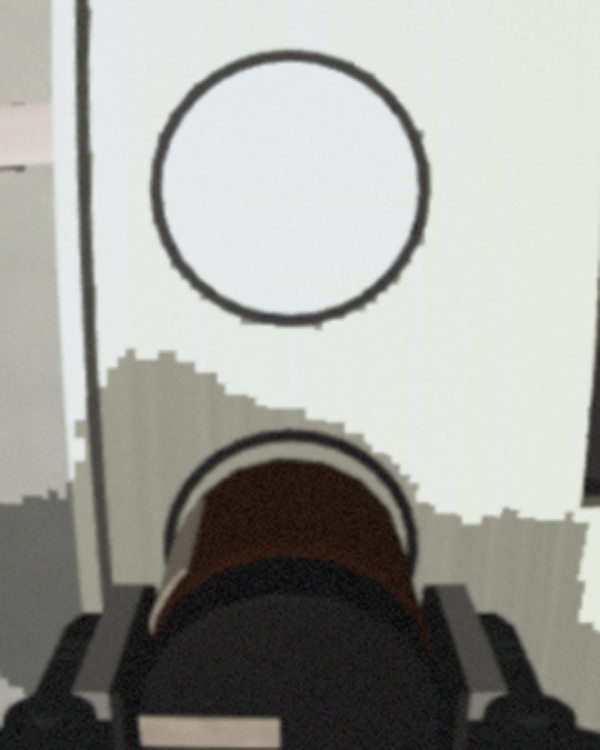

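```bash
python3 -m inch '[[0,0,-0.001,0,0,0,0],[0,0,-0.001,0,0,0,0],[0,0,0,0,0,0,0],[0,0,0,0,0,0,1],[0,0,0,0,0,0,1],[0,0,0,0,0,0,1],[0,0,0,0,0,0,1],[0,0,0,0,0,0,1]]';  python3 -m inch '[[0,0,0.04,0,0,0,1],[0,0,0.05,0,0,0,1],[0,0.03,0.05,0,0,0,1],[0,0.05,0.045,0,0,0,1],[0,0.05,0,0,0,0,1],[0,0,0,0,0,0,1],[0,0,0,0,0,0,1],[0,0,0,0,0,0,1]]'
python3 - <<'E'
from h import *
d=viewer.snapshot("wrist")
print(status.sense()["tcp_pos"])
a=cv2.resize(d["color"][0:280,260:400,::-1],None,fx=4,fy=4,interpolation=cv2.INTER_CUBIC)
cv2.imwrite("pics/y1.png",a[:600])
t=viewer.snapshot("scene"); crop(t,228,250,100,75,8,"y3.png")
E
```

```text
t: 48.5
tcp_pos: [531.0, -200.2, 48.2]
orientation: [0.732, -0.682, 0.0, 0.0]
contact_force: [0.4, -0.3, 0.7]
opening: 85.4
t: 49.3
tcp_pos: [530.7, -87.8, 213.9]
orientation: [0.731, -0.682, -0.0, 0.0]
contact_force: [0.2, 0.4, -0.7]
opening: 85.6
[530.65784041 -88.20466472 213.77066305]
```

View pics/y1.png

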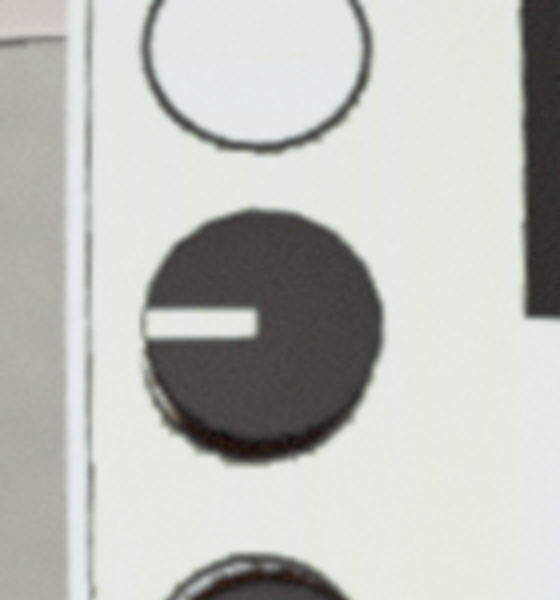

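View pics/y3.png

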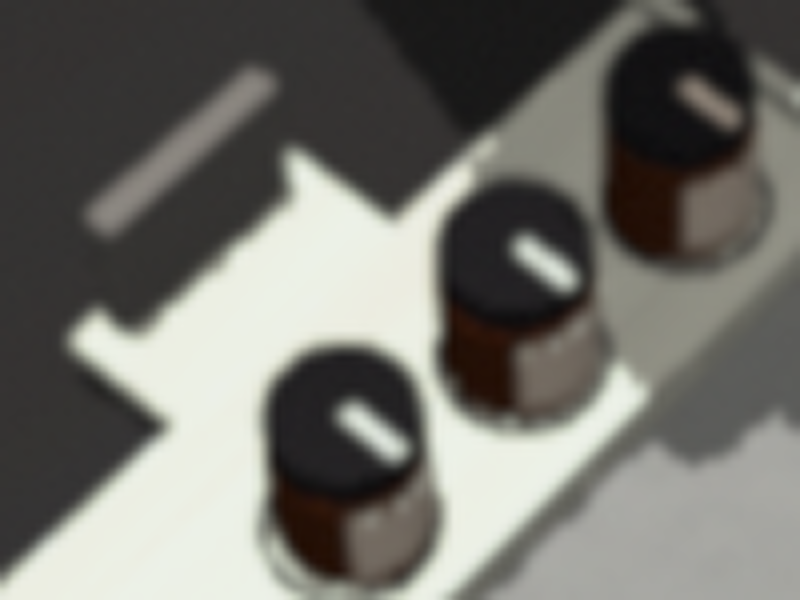

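Run:
```python
from h import *
d=viewer.snapshot("wrist")
U=lambda x,y:(260+(x+.5)/4-.5,(y+.5)/4-.5)
th=np.radians(4.1); ex=np.array([np.cos(th),np.sin(th)]); ey=np.array([-ex[1],ex[0]])
f=lambda uv,z: np.round([onz(d,uv,z,1)@ex,onz(d,uv,z,1)@ey],1)
print("m0 L,R,bot",f(U(143,48),20),f(U(372,48),20),f(U(262,151),20))
print("m1 bottom",f(U(255,463),20))
print("C", (f(U(145,325),80)+f(U(383,325),80))/2,"line start",f(U(258,323),80))
cv2.imwrite("pics/z1.png",cv2.resize(d["color"][60:280,270:380,::-1],None,fx=5,fy=5,interpolation=cv2.INTER_CUBIC)[200:800])
for n,uv in (("C",(310,80)),("A",(308,172)),("B",(310,260))):
    mu,v,k,L=capline(d,uv,True,16,80); v=v if v[0]>0 else -v; c=mu-9.7*v; print(n,np.degrees(np.arctan2(v[1],v[0])),k,L,"c",c@ex,c@ey)
```

```text
m0 L,R,bot [ 538.3 -310.8] [ 487.2 -311.2] [ 511.9 -285.4]
m1 bottom [ 513.7 -213.2]
C [ 513.35 -237.5 ] line start [ 514.5 -237.6]
C 3.6072868210269475 251 20.379347238335747 c 516.3218741395041 -237.38635006325396
A -5.826140089833011 344 23.29325281288141 c 518.7389139139754 -166.24948763400062
B -6.434686300487114 244 24.914472546945305 c 518.5297426285357 -94.92977067192516
```

View pics/z1.png

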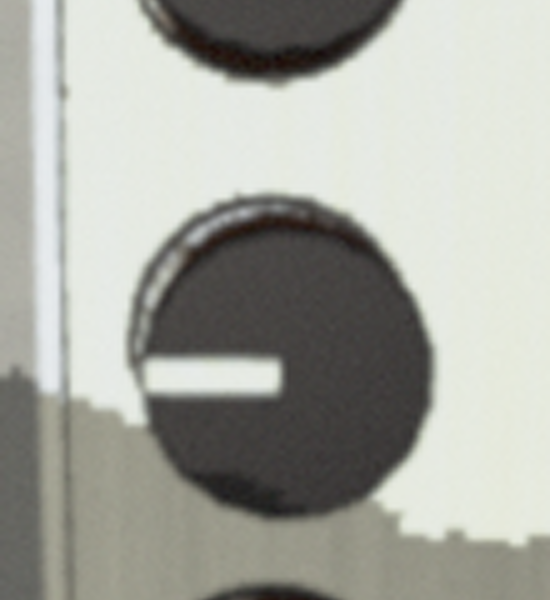

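All three jars are within about 1.5 mm of their ring centres, with yaw errors of about 1–2°. Next is the handle, to slide the tray home.

```bash
python3 -m inch '[[-0.035,-0.028,0,0,0,0,1],[-0.035,-0.028,0,0,0,0,1],[-0.033,-0.027,0,0,0,0,1],[0,0,-0.03,0,0,0,1],[0,0,-0.04,0,0,0,1],[0,0,-0.04,0,0,0,1],[0,0,-0.04,0,0,0,1],[0,0,-0.021,0,0,0,1]]'
python3 - <<'E'
from h import *
d=viewer.snapshot("wrist"); cv2.imwrite("pics/aa.png",d["color"][:,:,::-1]); print(status.sense()["tcp_pos"])
E
```

```text
t: 50.25
tcp_pos: [425.2, -169.9, 40.1]
orientation: [0.731, -0.682, -0.003, 0.001]
contact_force: [-0.3, 0.8, 0.4]
opening: 85.7
[ 423.60635548 -169.02171211   38.02627213]
```

View pics/aa.png

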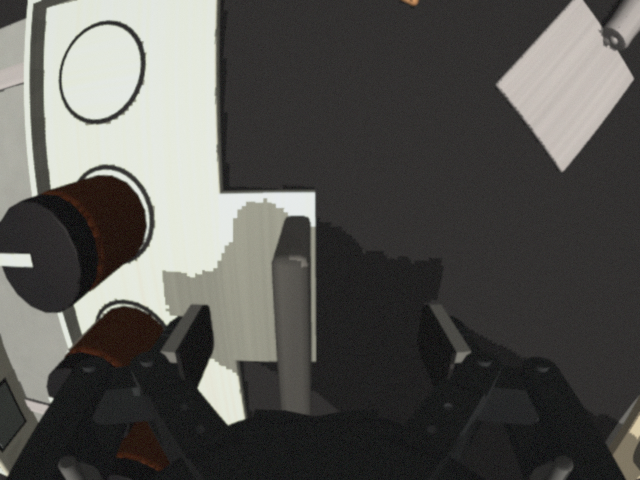

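```bash
python3 -m inch '[[0.006,0,0.004,0,0,0,1],[0,0,0,0,0,0,1],[0,0,0,0,0,0,0],[0,0,0,0,0,0,0],[0,0,0,0,0,0,0],[0,0,0,0,0,0,0],[0,0,0,0,0,0,0],[0,0,0,0,0,0,0]]'; python3 -m inch '[[0,0,0,0,0,0,0],[0,0,0,0,0,0,0],[0.002,0.0001,0,0,0,0,0],[0.004,0.0003,0,0,0,0,0],[0.006,0.0004,0,0,0,0,0],[0.007,0.0005,0,0,0,0,0],[0.007,0.0005,0,0,0,0,0],[0.007,0.0005,0,0,0,0,0]]'
```

```text
t: 51.1
tcp_pos: [434.0, -170.3, 47.9]
orientation: [0.732, -0.682, 0.0, -0.0]
contact_force: [-0.6, 0.7, 3.9]
opening: 11.2
t: 51.9
tcp_pos: [466.9, -167.9, 47.9]
orientation: [0.732, -0.682, -0.0, 0.0]
contact_force: [-3.7, 0.8, 6.8]
opening: 11.2
```

```bash
python3 -m inch '[[0.007,0.0005,0,0,0,0,0],[0.007,0.0005,0,0,0,0,0],[0.007,0.0005,0,0,0,0,0],[0.007,0.0005,0,0,0,0,0],[0.007,0.0005,0,0,0,0,0],[0.007,0.0005,0,0,0,0,0],[0.005,0.0004,0,0,0,0,0],[0.003,0.0002,0,0,0,0,0]]'; python3 -m inch '[[0.002,0.0001,0,0,0,0,0],[0.0015,0.0001,0,0,0,0,0],[0.001,0.0001,0,0,0,0,0],[0.001,0.0001,0,0,0,0,0],[0.001,0.0001,0,0,0,0,0],[0.001,0.0001,0,0,0,0,0],[0,0,0,0,0,0,0],[0,0,0,0,0,0,0]]'
```

```text
t: 52.7
tcp_pos: [517.2, -164.2, 47.9]
orientation: [0.732, -0.682, -0.0, 0.0]
contact_force: [-3.3, 1.2, 6.8]
opening: 11.2
t: 53.5
tcp_pos: [524.6, -163.7, 47.9]
orientation: [0.732, -0.682, -0.0, -0.0]
contact_force: [-0.6, 0.9, 5.4]
opening: 10.9
```

```bash
python3 -m inch '[[0.001,0.0001,0,0,0,0,0],[0.001,0.0001,0,0,0,0,0],[0.001,0.0001,0,0,0,0,0],[0.001,0.0001,0,0,0,0,0],[0.001,0.0001,0,0,0,0,0],[0,0,0,0,0,0,0],[0,0,0,0,0,0,0],[0,0,0,0,0,0,0]]'
```

```text
t: 54.3
tcp_pos: [525.0, -163.7, 47.9]
orientation: [0.731, -0.682, -0.003, 0.004]
contact_force: [-12.3, -1.0, 15.4]
opening: 10.8
```

```bash
python3 -m inch '[[0.001,0.0001,0,0,0,0,0],[0,0,0,0,0,0,0],[-0.002,0,0,0,0,0,0],[0,0,0,0,0,0,1],[0,0,0,0,0,0,1],[0,0,0,0,0,0,1],[0,0,0,0,0,0,1],[0,0,0,0,0,0,1]]'; python3 -m inch '[[0,0,0.02,0,0,0,1],[0,0,0.04,0,0,0,1],[0,0,0.05,0,0,0,1],[-0.02,0.05,0.05,0,0,0,1],[-0.02,0.05,0,0,0,0,1],[-0.02,0.05,0,0,0,0,1],[0,0.05,0,0,0,0,1],[0,0,0,0,0,0,1]]'
python3 - <<'E'
from h import *
d=viewer.snapshot("wrist"); cv2.imwrite("pics/ab_w.png",d["color"][:,:,::-1]); print(status.sense()["tcp_pos"])
crop(viewer.snapshot("scene"),250,240,150,130,5,"ab_s.png")
crop(viewer.snapshot("top"),280,130,160,110,5,"ab_t.png")
E
```

```text
t: 55.1
tcp_pos: [528.7, -163.2, 47.3]
orientation: [0.732, -0.682, -0.0, -0.0]
contact_force: [-0.2, -1.0, -0.8]
opening: 81.9
t: 55.9
tcp_pos: [476.5, 18.5, 191.7]
orientation: [0.734, -0.679, -0.001, -0.001]
contact_force: [-0.0, -0.5, -0.3]
opening: 85.2
[477.27623532  16.17483546 191.6839796 ]
```

View pics/ab_w.png

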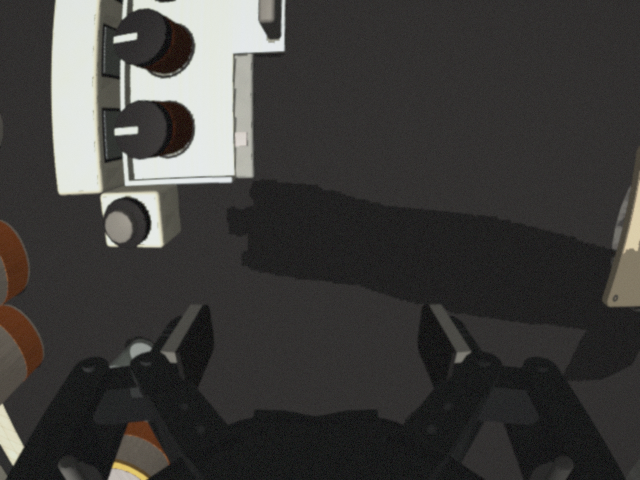

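View pics/ab_s.png

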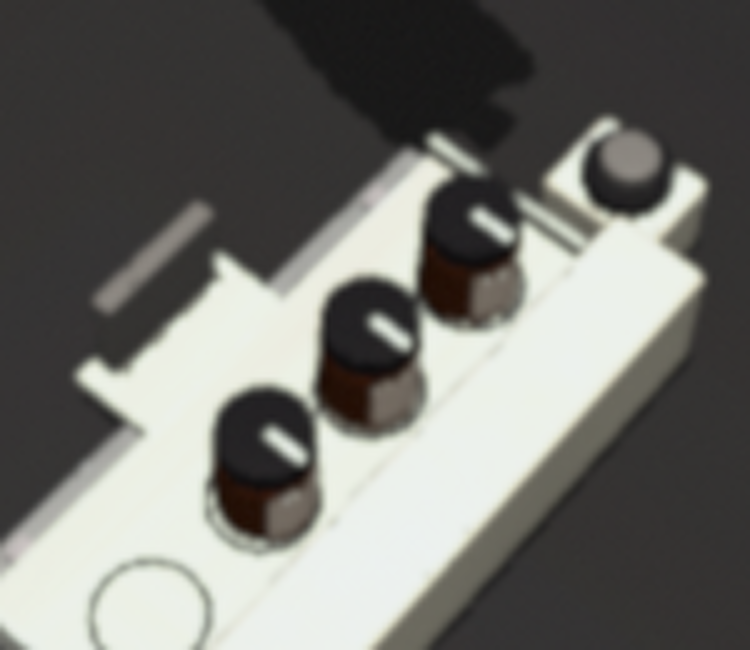

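View pics/ab_t.png

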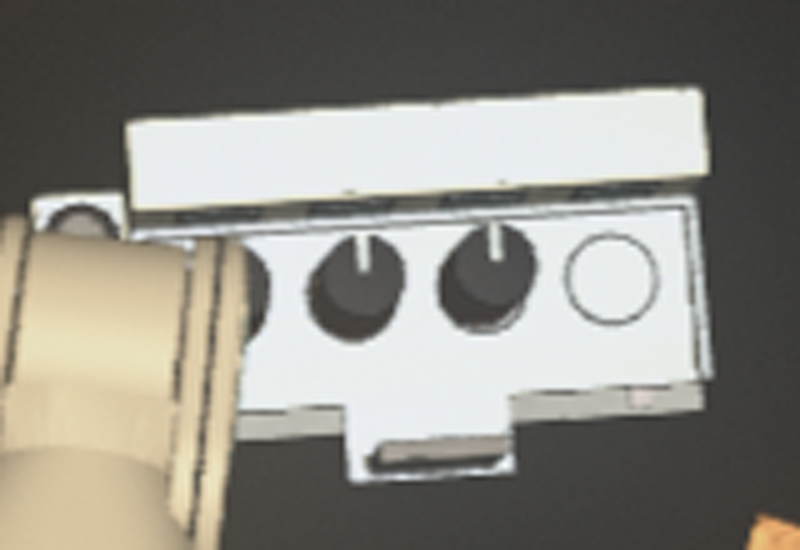

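Run:
```python
from h import *
s=viewer.snapshot("scene");t=viewer.snapshot("top")
U=lambda x,y:(250+(x+.5)/5-.5,240+(y+.5)/5-.5); T=lambda x,y:(280+(x+.5)/5-.5,130+(y+.5)/5-.5)
th=np.radians(4.1); ex=np.array([np.cos(th),np.sin(th)]); ey=np.array([-ex[1],ex[0]])
f=lambda d,uv,z: np.round([onz(d,uv,z)@ex,onz(d,uv,z)@ey],1)
print("scene",f(s,U(472,220),80),f(s,U(369,325),80),f(s,U(265,437),80),"m0",f(s,U(150,619),20))
print("top m0",f(t,T(611,279),20))
# overlay predicted ring/jar-base circles around m0-derived ring positions
im=cv2.resize(s["color"][240:370,250:400,::-1],None,fx=5,fy=5,interpolation=cv2.INTER_CUBIC)
m0=onz(s,U(150,619),20)
for k in range(4):
    c=m0+72*k*ey
    for r,col in((26,(0,0,255)),(23,(0,255,0))):
        P=[proj(s,[c[0]+r*np.cos(a),c[1]+r*np.sin(a),20]) for a in np.linspace(0,6.283,60)]
        cv2.polylines(im,[np.int32([((p[0]-250+.5)*5-.5,(p[1]-240+.5)*5-.5) for p in P])],True,col,1)
cv2.imwrite("pics/ac.png",im)
```

```text
scene [609.8 -99.1] [ 609.8 -170. ] [ 611.7 -239.5] m0 [ 610.1 -311.4]
top m0 [ 606.7 -311.1]
```

View pics/ac.png

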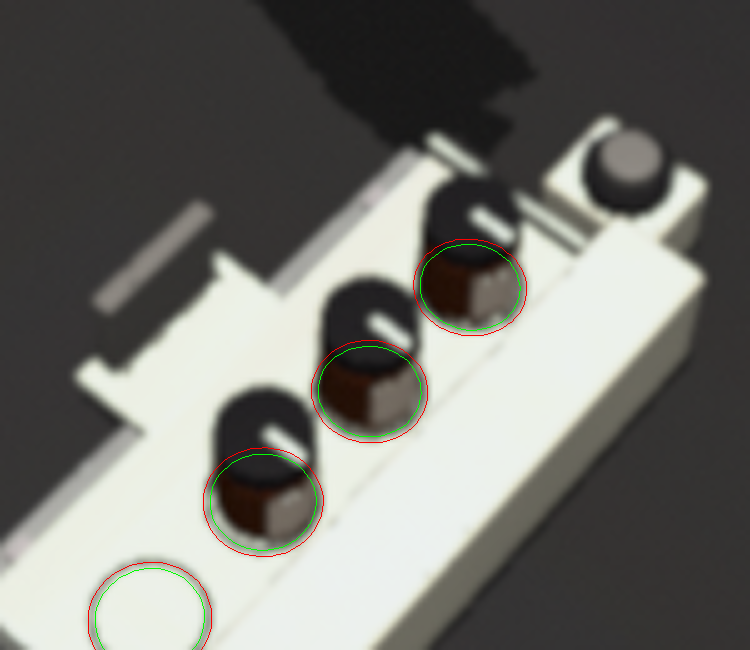

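```bash
python3 -m inch '[[0.03,0.0018,0,0,0,0,0],[0.03,0.0018,0,0,0,0,0],[0.03,0.0018,0,0,0,0,0],[0.03,0.0018,0,0,0,0,0],[0.03,0.0018,-0.02,0,0,0,0],[0.01,0,-0.03,0,0,0,0],[0,0,-0.03,0,0,0,0],[0,0,0,0,0,0,0]]'
python3 - <<'E'
from h import *
d=viewer.snapshot("wrist"); cv2.imwrite("pics/ad.png",d["color"][:,:,::-1]); print(status.sense()["tcp_pos"])
s=viewer.snapshot("scene");crop(s,330,220,100,80,7,"ad_s.png")
for z in (66,70,74): print(z,proj(d,(638,25,z),1),proj(s,(638,25,z)))
E
```

```text
t: 56.95
tcp_pos: [634.2, 20.9, 106.0]
orientation: [0.731, -0.683, -0.004, 0.003]
contact_force: [-1.4, 0.7, -0.7]
opening: -0.1
[635.56875278  21.03226939 108.63415636]
66 [304.18010209 281.57350729] [374.86329057 271.97174404]
70 [304.05464983 284.65151054] [375.04743686 270.97295812]
74 [303.92490458 287.84614805] [375.23257641 269.96878486]
```

View pics/ad.png

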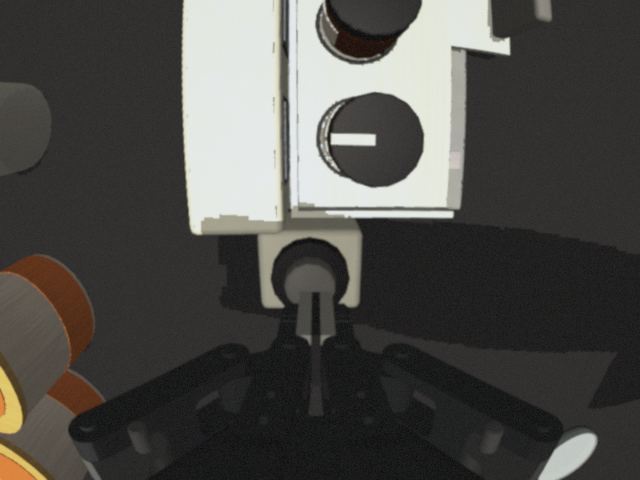

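View pics/ad_s.png

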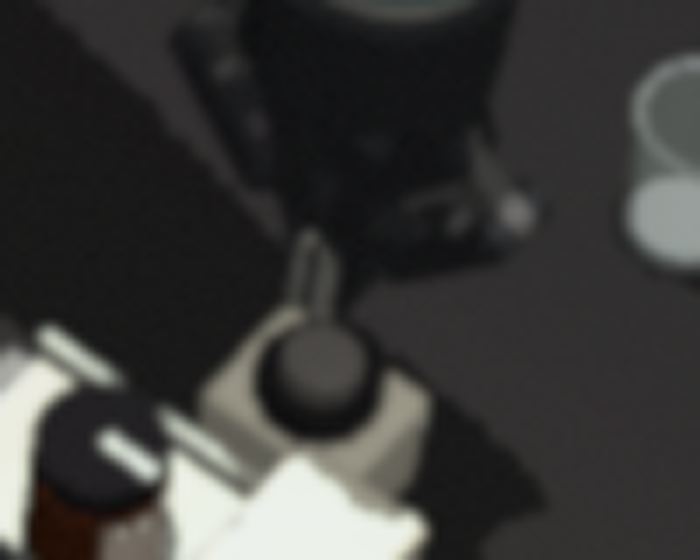

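```bash
python3 -m inch '[[0.001,0.003,-0.01,0,0,0,0],[0,0,-0.01,0,0,0,0],[0,0,-0.008,0,0,0,0],[0,0,0,0,0,0,0],[0,0,0,0,0,0,0],[0,0,0,0,0,0,0],[0,0,0,0,0,0,0],[0,0,0,0,0,0,0]]'; python3 -m inch '[[0,0,-0.003,0,0,0,0],[0,0,-0.003,0,0,0,0],[0,0,0,0,0,0,0],[0,0,0,0,0,0,0],[0,0,0,0,0,0,0],[0,0,0,0,0,0,0],[0,0,0,0,0,0,0],[0,0,0,0,0,0,0]]'
python3 - <<'E'
from h import *
s=viewer.snapshot("scene");crop(s,330,220,100,80,7,"ae_s.png")
E
```

```text
t: 57.85
tcp_pos: [639.0, 25.7, 83.9]
orientation: [0.732, -0.682, 0.0, -0.0]
contact_force: [0.3, 0.9, -0.9]
opening: -0.1
t: 58.65
tcp_pos: [638.8, 25.7, 77.6]
orientation: [0.732, -0.682, 0.0, -0.0]
contact_force: [0.1, 0.1, 0.9]
opening: -0.2
```

View pics/ae_s.png

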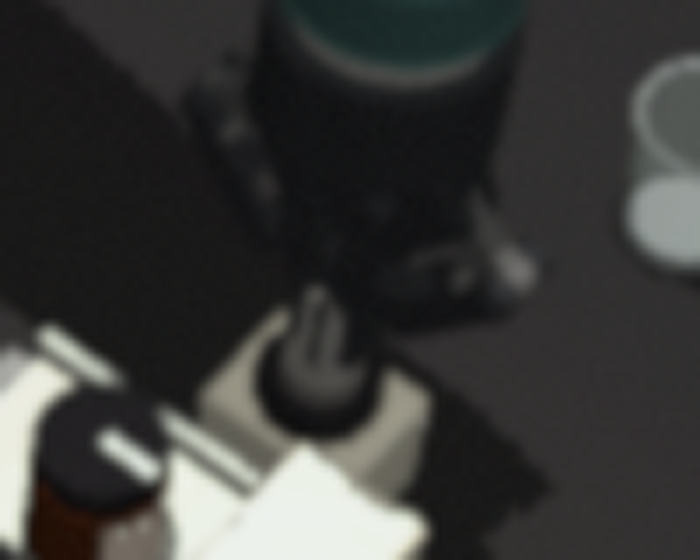

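```bash
python3 -m inch '[[0,0,-0.002,0,0,0,0],[0,0,-0.002,0,0,0,0],[0,0,-0.001,0,0,0,0],[0,0,0,0,0,0,0],[0,0,0,0,0,0,0],[0,0,0,0,0,0,0],[0,0,0,0,0,0,0],[0,0,0,0,0,0,0]]'; python3 -m inch '[[0,0,-0.002,0,0,0,0],[0,0,-0.001,0,0,0,0],[0,0,0,0,0,0,0],[0,0,0,0,0,0,0],[0,0,0,0,0,0,0],[0,0,0,0,0,0,0],[0,0,0,0,0,0,0],[0,0,0,0,0,0,0]]'
```

```text
t: 59.5
tcp_pos: [638.8, 25.6, 72.6]
orientation: [0.732, -0.682, 0.0, -0.0]
contact_force: [0.8, -0.3, -0.4]
opening: 0.2
t: 60.3
tcp_pos: [639.0, 25.7, 69.7]
orientation: [0.732, -0.682, 0.0, -0.0]
contact_force: [0.4, -0.5, 2.5]
opening: 0.3
```

Contact begins at about z 70. I'll press on.

```bash
python3 -m inch '[[0,0,-0.002,0,0,0,0],[0,0,-0.002,0,0,0,0],[0,0,-0.001,0,0,0,0],[0,0,0,0,0,0,0],[0,0,0,0,0,0,0],[0,0,0,0,0,0,0],[0,0,0,0,0,0,0],[0,0,0,0,0,0,0]]'; python3 -m inch '[[0,0,-0.002,0,0,0,0],[0,0,-0.002,0,0,0,0],[0,0,0,0,0,0,0],[0,0,0,0,0,0,0],[0,0,0,0,0,0,0],[0,0,0,0,0,0,0],[0,0,0,0,0,0,0],[0,0,0,0,0,0,0]]'
```

```text
t: 61.1
tcp_pos: [639.1, 25.6, 66.0]
orientation: [0.732, -0.682, 0.0, -0.0]
contact_force: [-3.2, 0.5, 10.3]
opening: 0.2
t: 61.9
tcp_pos: [639.2, 25.6, 65.6]
orientation: [0.732, -0.682, 0.001, -0.0]
contact_force: [-9.9, 0.4, 28.1]
opening: 0.1
```

The button is bottomed out: 28 N and only 0.4 mm of further travel. Now I'll let go, retreat and check.

```bash
python3 -m inch '[[0,0,0.004,0,0,0,0],[0,0,0.01,0,0,0,0],[0,0,0.03,0,0,0,0],[0,0,0.045,0,0,0,0],[-0.02,0.04,0.04,0,0,0,0],[-0.03,0.045,0,0,0,0,0],[-0.03,0.045,0,0,0,0,0],[-0.03,0.045,0,0,0,0,0]]'; python3 -m inch '[[-0.03,0.03,0,0,0,0,0],[-0.03,0.03,0,0,0,0,0],[-0.03,0.03,0,0,0,0,0],[-0.03,0.03,0,0,0,0,0],[-0.03,0.03,0,0,0,0,0],[0,0,0,0,0,0,0],[0,0,0,0,0,0,0],[0,0,0,0,0,0,0]]'
python3 - <<'E'
from h import *
s=viewer.snapshot("scene");cv2.imwrite("pics/af_s.png",s["color"][:,:,::-1]);crop(s,250,240,150,130,5,"af_sc.png")
t=viewer.snapshot("top"); cv2.imwrite("pics/af_t.png",t["color"][:,:,::-1]); crop(t,280,130,200,160,4,"af_tc.png")
E
```

```text
t: 62.7
tcp_pos: [537.3, 184.8, 182.5]
orientation: [0.731, -0.682, -0.0, 0.0]
contact_force: [0.4, 0.4, 0.3]
opening: -0.1
t: 63.5
tcp_pos: [389.3, 333.2, 182.5]
orientation: [0.731, -0.682, 0.0, 0.0]
contact_force: [0.7, 0.2, 0.8]
opening: 0.1
```

View pics/af_s.png

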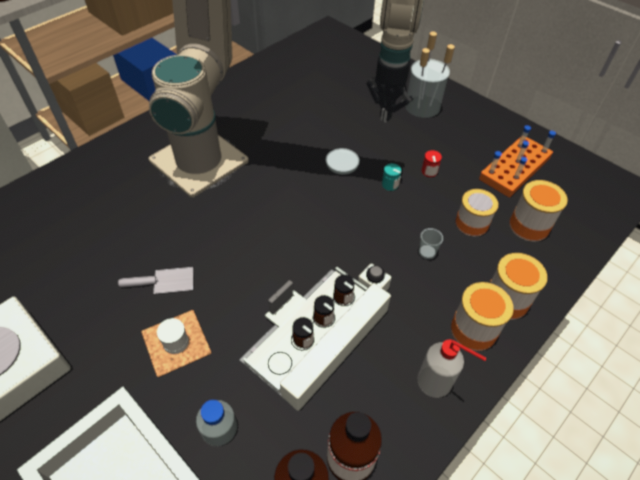

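View pics/af_sc.png

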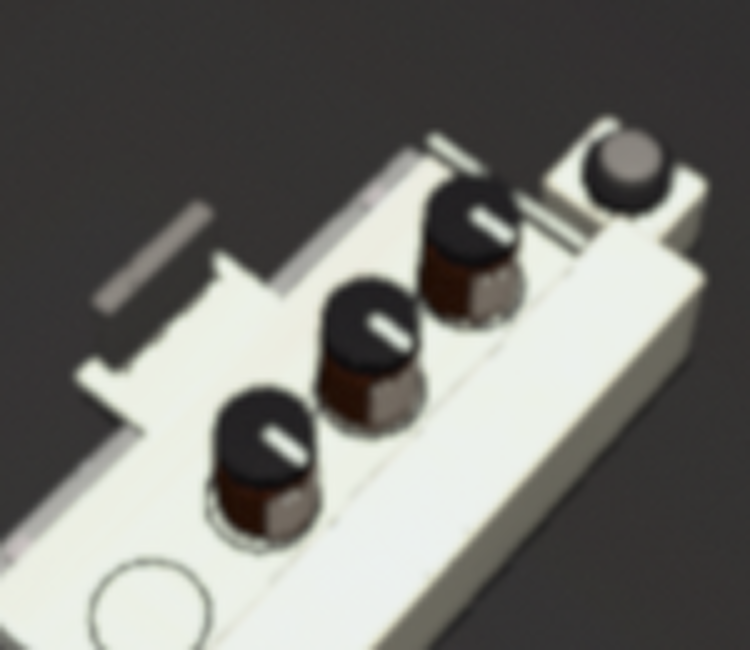

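View pics/af_tc.png

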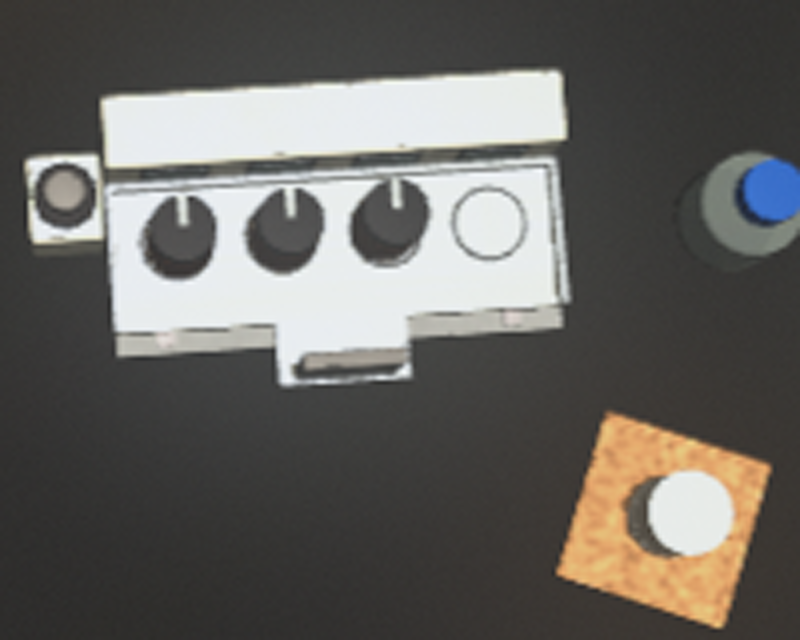

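View pics/af_t.png

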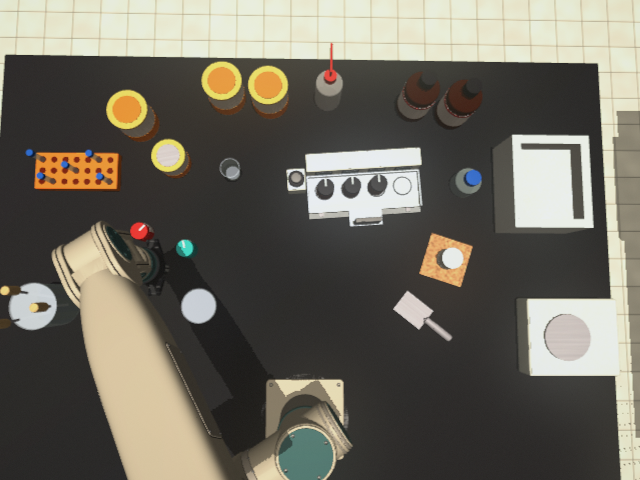

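Run:
```python
from h import *
t=viewer.snapshot("top");s=viewer.snapshot("scene")
T=lambda x,y:(280+(x+.5)/4-.5,130+(y+.5)/4-.5)
th=np.radians(4.1); ex=np.array([np.cos(th),np.sin(th)]); ey=np.array([-ex[1],ex[0]])
m0=onz(t,T(489,222.5),20); print(m0@ex,m0@ey)
im=cv2.resize(t["color"][160:210,310:420,::-1],None,fx=7,fy=7,interpolation=cv2.INTER_CUBIC)
for k in range(4):
    c=m0+72*k*ey
    for r,z,col in((26,20,(0,0,255)),(23,80,(0,255,0))):
        P=[proj(t,[c[0]+r*np.cos(a),c[1]+r*np.sin(a),z]) for a in np.linspace(0,6.283,60)]
        cv2.polylines(im,[np.int32([((p[0]-310+.5)*7-.5,(p[1]-160+.5)*7-.5) for p in P])],True,col,1)
cv2.imwrite("pics/ag.png",im)
```

```text
607.12226334908 -311.32873035416185
```

View pics/ag.png

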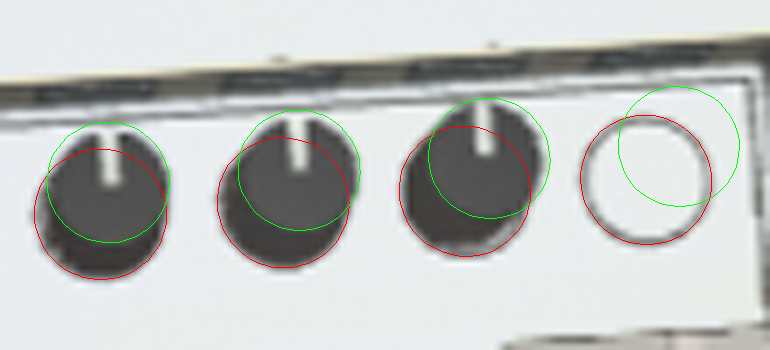

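Everything looks right, so I'm handing the job in.

Run:
```python
from cell import workorder
print(workorder.close_job())
```

```text
the job is handed in; nothing more can be done
None
```

The job is done and handed in at about 64 s of the 210 s allowed; no verdict was reported.

- **Tray and pot:** I pulled the tray out to its stop and put the pot on the cork mat, within about 2 mm of the middle.
- **Jars:** Three amber jars were present. They now stand on marks 1, 2 and 3, upright with their labels facing the scanner bar.
- **Knocked jar:** One jar was knocked about 33 mm aside before I reached it, so I picked it up from its new place. I set that same jar down a second time because its first placing was about 2.5 mm off.
- **Slide and button:** I slid the tray home to its stop and pressed the button all the way (28 N, bottomed out). It sprang back when I let go.

**Last checks:** The jars came out within about 2 mm of their ring centres and about 1–2° in label direction, and the tray had travelled about 101 mm to home. The scene and top cameras disagree by about 2 mm along the slide. The scene camera puts the mark 1 jar about 1.7 mm towards the bar and the other two centred. The top camera puts the mark 1 jar centred and the other two about 2.5 mm short. I saw no displacement of the other glassware, tin, spatula or the red and turquoise jars in the final pictures. No check failed.

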